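# Rack up a finished glaze trial

### The job

The glaze trial is done: with the pail standing on the bench, put its lid on so that it sits home, then swing the bail upright, and hang the pail by the bail's handle on the hook of the drip stand, clear of the bench and with the lid still on. Hang every test tile that stands on the ware board by its hole on a peg of the rack, one tile to a peg, at any time. Leave everything hanging quietly, do not tip the pail over, and do not disturb the vase, the dark form or the plaster mould.

Things in the scene. Friction and masses are not known exactly. Their poses are not given: they have to be found in the camera images.
- pail: small round steel glaze pail, loose, empty, about 0.32 kg, 100 mm tall, 110 mm across at the rim (bead 114), 90 at the foot, wall 3 mm. Origin: centre of its underside; z up. Ears at y = +-57 mm carry a wire bail whose pivot line runs along y, 90 mm above the underside; the bail starts lying out over the pail's +x side (away from the robot).
- bail (a joint): angle of the pail's swing bail: 0 lying flat (level, out to the pail's +x side), pi/2 upright over the pail, 3.1 flat on the other side. The ears are a bit tight (about 0.045 N m), so it stays where it is left. The bail is a 4 mm wire that leaves the pivots at y = +-64 mm and carries a wooden handle.
- bail_grip (a point): middle of the bail's wooden handle, a round bar 16 mm thick and 90 mm long along y that turns freely on its wire, 95 mm from the pivot line. Lying flat it is 90 mm above the pail's underside with 32 mm free between it and the pail; upright it is 185 mm above the underside. The point's axes turn with the bail (y along the handle).
- lid_seat (a point): where the lid's origin lies when the lid sits home on the pail: on the pail's axis, 92 mm above its underside (the rim is at 100 mm).
- lid: round steel lid of the pail, loose, 0.13 kg, right way up on the bench: plug 94 mm across and 8 mm high, flange 112 mm across on it (its top 12 mm above the origin), round wooden knob 20 mm across from 12 to 36 mm. The pail's mouth is 104 mm inside: the plug drops in with 5 mm to spare all round, the flange lies on the rim. Origin: centre of the plug's underside; z up.
- stand: fixed steel drip-hook stand: foot disc 110 mm across, 12 thick; post 18 mm thick, 242 tall; hook arm of 10 mm round bar reaching along its -x (to the robot) at y = 0: bar centre 235 mm high at the post, 222 at x = -60, lowest 205 at x = -100, then up to a tip at x = -126 mm, its top 237 mm high. Origin: on the post's axis, at bench level.
- hook_seat (a point): where the middle of the bail's handle hangs in the hook: 103 mm in front of the post (the stand's -x), 218 mm above the bench. Axes as the stand's: the handle lies along y, across the hook. Hung there, the pail's underside is about 33 mm above the bench.
- rack: fixed wooden rack: level bar 22 mm high, 20 thick, 400 long along y, its centre 170 mm high, on two end posts (y = +-211 mm, feet 110 mm deep). Four pegs stick out of the bar's front (-x) face at y = 135, 45, -45 and -135 mm. Origin: on the bench under the middle of the bar.
- peg1: peg 1 of the rack, counted from the robot's left; any tile may go on it. Round steel peg 6 mm thick, sticking out 50 mm from the bar's front towards the robot, rising at 0.2 rad. Origin: on the bar's front face, on the peg's axis; the peg runs along its own -x (out to the robot and slightly up), y is level along the bar.
- peg2: peg 2 of the rack, counted from the robot's left; any tile may go on it. Round steel peg 6 mm thick, sticking out 50 mm from the bar's front towards the robot, rising at 0.2 rad. Origin: on the bar's front face, on the peg's axis; the peg runs along its own -x (out to the robot and slightly up), y is level along the bar.
- peg3: peg 3 of the rack, counted from the robot's left; any tile may go on it. Round steel peg 6 mm thick, sticking out 50 mm from the bar's front towards the robot, rising at 0.2 rad. Origin: on the bar's front face, on the peg's axis; the peg runs along its own -x (out to the robot and slightly up), y is level along the bar.
- peg4: peg 4 of the rack, counted from the robot's left; any tile may go on it. Round steel peg 6 mm thick, sticking out 50 mm from the bar's front towards the robot, rising at 0.2 rad. Origin: on the bar's front face, on the peg's axis; the peg runs along its own -x (out to the robot and slightly up), y is level along the bar.
- board: wooden ware board, fixed, 115 mm deep, 340 mm long along its y, 14 mm thick, on which the tiles stand. Origin: centre of its underside.
- tile1: L-shaped bisque test tile with a grey-green glaze band, 60 g: plate 42 mm wide (y), 84 tall (z), 8 thick (x); foot of the same width, 8 mm high, sticking out 28 mm to the front (-x). Origin: underside of the plate, mid width and thickness. A round 16 mm hole goes through the plate along x, 64 mm above the underside. Starts standing on the ware board, foot roughly to the robot. May be absent.
- tile2: L-shaped bisque test tile with a grey-green glaze band, 60 g: plate 42 mm wide (y), 84 tall (z), 8 thick (x); foot of the same width, 8 mm high, sticking out 28 mm to the front (-x). Origin: underside of the plate, mid width and thickness. A round 16 mm hole goes through the plate along x, 64 mm above the underside. Starts standing on the ware board, foot roughly to the robot. May be absent.
- tile3: L-shaped bisque test tile with a grey-green glaze band, 60 g: plate 42 mm wide (y), 84 tall (z), 8 thick (x); foot of the same width, 8 mm high, sticking out 28 mm to the front (-x). Origin: underside of the plate, mid width and thickness. A round 16 mm hole goes through the plate along x, 64 mm above the underside. Starts standing on the ware board, foot roughly to the robot. May be absent.
- tile4: L-shaped bisque test tile with a grey-green glaze band, 60 g: plate 42 mm wide (y), 84 tall (z), 8 thick (x); foot of the same width, 8 mm high, sticking out 28 mm to the front (-x). Origin: underside of the plate, mid width and thickness. A round 16 mm hole goes through the plate along x, 64 mm above the underside. Starts standing on the ware board, foot roughly to the robot. May be absent.
- tile1_hole (a point): centre of the hole of tile 1, in mid-thickness; axes as the tile's.
- tile2_hole (a point): centre of the hole of tile 2, in mid-thickness; axes as the tile's.
- tile3_hole (a point): centre of the hole of tile 3, in mid-thickness; axes as the tile's.
- tile4_hole (a point): centre of the hole of tile 4, in mid-thickness; axes as the tile's.
- vase: white slip-cast vase, 54 mm across, 105 mm tall, loose, not part of the job. Origin: centre of its underside.
- beaker: dark glazed form, 48 mm across, 85 mm tall, loose, not part of the job. Origin: centre of its underside.
- mould: plaster mould half, 70 x 90 x 45 mm, loose, not part of the job. Origin: centre of its underside.
Mind the look-alikes: they are no part of the job. What is shaped like the tile3 but blue, purple or red is not meant.

How it is judged:
By the outcome, as a careful person would: the job done as asked, in the order asked, and still so for the second after the job is handed in, with the robot touching nothing.
Of tile1, tile2, tile3, tile4 only 3 to 4 are there at a start; the rules pass over those that are not, and their reading is None.
At some moment in a run one of pail, lid may be knocked a few centimetres aside while the robot is not near it.
It also fails if it takes over 210 s, if anything falls off the work surface, if the arm or the gripper's body presses on something with over 40 N, if the wrist force passes 120 N, or if a joint passes its speed limit or range.

### The arm

A 6-joint arm with a two-finger parallel gripper is mounted at the origin on the work surface. World frame = base frame: x ahead of the robot, y to its left, z up, the work surface at z = 0. Lengths are in mm, angles in rad, forces in N, time in s.
With the tool pointing down it reaches from about 350 to 975 mm from the base axis. Payload 7.1 kg.
Tool frame: the origin (TCP) lies on the mounting face of the last link; the fingertips stand 182 mm ahead of it and the grasp point (between the pads) lies 163 mm ahead of it; z points along the fingers, y is the direction in which the jaws open and shut (so a half turn about z gives the same grasp; the last joint's range is limited). The gripper opens to 88 mm and grips with 3 to 60 N. Pads are 20 mm wide; open, the fingers measure 115 mm over their backs; the gripper's body (75 mm by 178 mm) begins 61 mm behind the grasp point.
Start: joints at [1.296, 0.423, 1.63, -0, 1.089, -0.019], TCP at [158.106, 604.656, 404.675] pointing down, gripper open.
Joint ranges: [-3, 3], [-0.9, 2.11], [0.09, 2.58], [-1.31, 4.45], [0.11, 2.69], [-2.54, 2.54]. Speed limits (rad/s): [2.39, 2.39, 3.01, 3.14, 3.14, 3.14].

### API

Orientations are given as a rotation vector (axis times angle).
In Python, from workcell import ctrl, optics, nets gives the robot as it stands.
- The arm moves only by the tool send_rows, never from a script. Its argument "rows" is a list of rows, each an object with "offset": the shift along the tool's x, y, z in m, a list of three; "twist": the turn, a rotation vector about the tool's x, y, z in degrees, a list of three. A call has exactly 5 rows; each row shifts and turns the pose as measured when the row begins, along the tool's axes as they then stand; what a row does not reach is not made up. A row lasts 1/12 s, in which the tool goes at most 41.7 mm and 7.16 degrees, less where a joint would pass 70% of its speed; a pose out of reach is approached as far as the arm can. A call is refused whole if a number of a shift passes 0.0417 or a number of a turn 7.16, either way. A call with a gripper value outside its range is refused whole. "gripper" is the finger opening in m, from 0 to 0.0878, set as the call begins (left out, the last holds). The fingers move at their own pace and stop on an object; the grip force is fixed at half the most. Time passes only in rows, so rows that do not move let the fingers close, or fill a call up. It gives the time, the measured TCP pose, the force and the opening at its end, in the units of the state.
- ctrl.get_obs(): the state, without advancing time (a new reading comes with each control period).
- optics.get_image(name): name is "scene" or "top" or "wrist"; returns (picture, depth): 480x640x3 uint8, blue, green, red; 480x640 float32, mm along the optical axis (not along the pixel's ray), 0 where there is no reading.
- optics.camera_info(name): a dict with "K" (3x3 intrinsics, pixels), "pose" (4x4, takes a point from camera to world coordinates). Camera axes: x right, y down, z forward; pixel columns grow to the right and rows downward; lengths in mm; the calibration is good to about 2 mm. A picture is of the moment at which its call begins: read the wrist's pose just before it. camera_info takes no time and is no camera call; for the wrist camera it gives the pose at the moment of the call.
- ctrl.close_job(): hands the job in, once; it reports no verdict.
Trained networks look in the newest picture that a camera, given by its name, has taken for a name from the list of things; names that differ only in an ending like _2 or _b are one class to them, and where a whole thing is asked for, a point or a joint stands for the part that bears it (a point fixed in the world has none). Each returns a list of dicts, best first, with "conf" (0 to 1); they miss things now and then, are a little off and sometimes report something else, mostly with a low value. They report only what shows in the picture. A call takes as long as a camera call. They do not tell look-alikes from the thing itself.
- nets.spot_in(camera, label): "extent" ([left, top, right, bottom] in pixels, round what is visible of it).
- nets.spot_point(camera, label): "position" ([column, row] in pixels: a listed point, or the origin of a listed thing).
The state is a dict: "t": time; "qpos": joint angles; "qvel": joint speeds; "joint_torque": joint torques, N m; "ee_pos": TCP position; "orientation": TCP orientation; "ft_force": force on the tool from outside, world axes, zero at the start; "moment": the same for the moment, N m; "width": finger opening in mm.
Only numpy, scipy, OpenCV 4.12 (cv2) and the standard library are available. Lean on these libraries where they do the work, as an engineer would, in place of code of your own. Each camera call takes 0.05 s, during which the arm holds its last target. There are 200 camera calls.

## Working session

There is one attempt and no reset: what is moved stays moved. The work goes in short steps, Python scripts to look and compute and a tool call to move; the robot and the scene stay as the last step left them, time stands still between calls to the robot, and variables do not carry over. Pictures are saved under pics/ and viewed, about 12 in all and at most 16, crops included, and the job is handed in when it is done.

Besides the shell and the picture viewer there is one more tool, called after "Call:" by a JSON object that holds its "name" and its "arguments". send_rows: Moves the arm, as the interface text tells. Its arguments: {"type":"object","properties":{"rows":{"type":"array"},"gripper":{"type":"number"}},"required":["rows"]}

```bash
ls; mkdir -p pics; cat > h.py <<'E'
import numpy as np, cv2
from scipy.spatial.transform import Rotation as R
from workcell import ctrl, optics, nets
def look(cam):
    info=optics.camera_info(cam); im,d=optics.get_image(cam); return im,d,np.array(info['K']),np.array(info['pose'])
def w(px,z,K,P):  # depth z along axis
    u,v=px; c=np.array([(u-K[0,2])*z/K[0,0],(v-K[1,2])*z/K[1,1],z,1]); return (P@c)[:3]
def cloud(d,K,P):
    v,u=np.mgrid[0:d.shape[0],0:d.shape[1]]
    c=np.stack([(u-K[0,2])*d/K[0,0],(v-K[1,2])*d/K[1,1],d],-1)
    return c@P[:3,:3].T+P[:3,3]
def proj(p,K,P):
    c=np.linalg.inv(P)@np.append(p,1); q=K@c[:3]; return q[:2]/q[2]
def onz(px,z,K,P):  # ray hit at world height z
    r=P[:3,:3]@np.linalg.inv(K)@np.array([px[0],px[1],1.]); t=(z-P[2,3])/r[2]; return P[:3,3]+t*r
E
python3 - <<'E'
from h import *
o=ctrl.get_obs(); print({k:np.round(v,3).tolist() for k,v in o.items()})
for c in ['top','scene','wrist']:
    im,d,K,P=look(c); cv2.imwrite(f'pics/{c}0.png',im); np.savez(f'{c}0.npz',im=im,d=d,K=K,P=P)
    print(c,np.round(K,1).tolist(),np.round(P,3).tolist())
    if c=='wrist':continue
    X=cloud(d,K,P)
    for l in ['pail','lid','stand','rack','board','tile1','vase','beaker','mould','bail_grip','tile1_hole','peg1','hook_seat','lid_seat']:
        for r in nets.spot_point(c,l)[:5]:
            u,v=np.round(r['position']).astype(int)
            print(c,l,round(r['conf'],2),(u,v),np.round(X[min(v,479),min(u,639)]).tolist() )
E
```

```text
pics
{'t': 0.0, 'qpos': [1.296, 0.424, 1.631, -0.0, 1.089, -0.019], 'qvel': [0.0, -0.002, 0.002, 0.001, -0.001, 0.003], 'joint_torque': [-0.0, -54.463, -27.367, 0.064, 0.023, -0.0], 'ee_pos': [158.016, 604.409, 403.899], 'orientation': [-0.401, -3.116, 0.002], 'ft_force': [0.534, -0.178, -0.046], 'moment': [-0.015, 0.049, -0.023], 'width': 87.315}
top [[544.7, 0.0, 321.9], [0.0, 544.7, 236.6], [0.0, 0.0, 1.0]] [[-0.014, -0.985, 0.174, 213.119], [-1.0, 0.018, 0.017, -33.094], [-0.02, -0.174, -0.985, 1703.865], [0.0, 0.0, 0.0, 1.0]]
top pail 0.66 (np.int64(296), np.int64(258)) [447.0, 79.0, 4.0]
top pail 0.57 (np.int64(386), np.int64(190)) [664.0, -212.0, -3.0]
top pail 0.27 (np.int64(350), np.int64(250)) [467.0, -91.0, 25.0]
top pail 0.2 (np.int64(378), np.int64(172)) [670.0, -172.0, 180.0]
top pail 0.19 (np.int64(375), np.int64(255)) [439.0, -162.0, 98.0]
top lid 0.72 (np.int64(213), np.int64(200)) [638.0, 344.0, 12.0]
top lid 0.65 (np.int64(382), np.int64(259)) [438.0, -190.0, 14.0]
top lid 0.6 (np.int64(241), np.int64(268)) [419.0, 253.0, 2.0]
top lid 0.22 (np.int64(433), np.int64(
[... 3838 characters left out ...]
0, -70.0, 180.0]
scene peg1 0.46 (np.int64(249), np.int64(284)) [679.0, -162.0, 182.0]
scene peg1 0.45 (np.int64(213), np.int64(276)) [661.0, -244.0, 180.0]
scene peg1 0.39 (np.int64(180), np.int64(261)) [617.0, -333.0, 179.0]
scene hook_seat 0.92 (np.int64(473), np.int64(251)) [232.0, 386.0, 1.0]
scene hook_seat 0.41 (np.int64(244), np.int64(274)) [449.0, -239.0, 21.0]
scene hook_seat 0.3 (np.int64(272), np.int64(256)) [446.0, -161.0, 85.0]
scene lid_seat 0.69 (np.int64(370), np.int64(259)) [400.0, 89.0, 67.0]
wrist [[351.3, 0.0, 315.4], [0.0, 351.3, 242.0], [0.0, 0.0, 1.0]] [[0.253, 0.935, 0.25, 90.956], [0.967, -0.244, -0.066, 622.347], [-0.0, 0.258, -0.966, 385.82], [0.0, 0.0, 0.0, 1.0]]
```

View pics/top0.png

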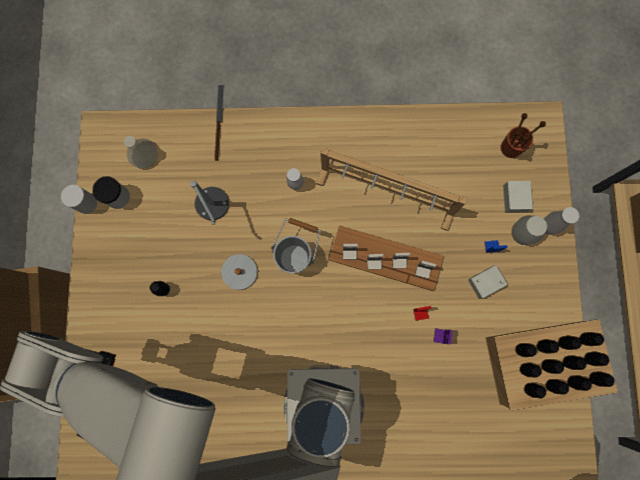

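View pics/scene0.png

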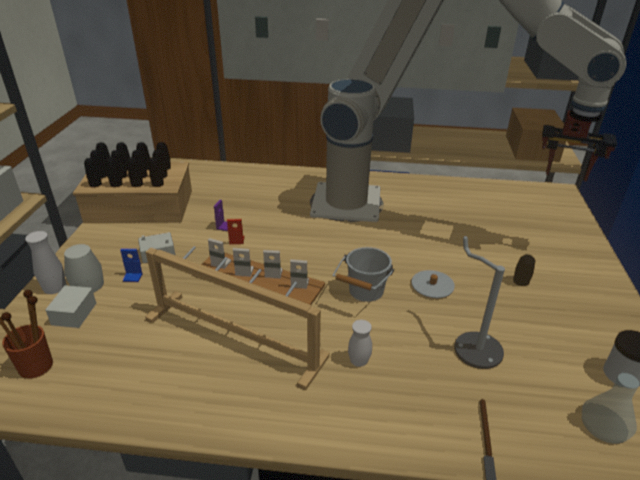

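```bash
cat >> h.py <<'E'
def circ(p):
    A=np.c_[2*p,np.ones(len(p))]; s=np.linalg.lstsq(A,(p**2).sum(1),rcond=None)[0]; return s[:2],np.sqrt(s[2]+s[:2]@s[:2])
def near(X,c,r,z0,z1):
    P=X.reshape(-1,3); m=(np.hypot(P[:,0]-c[0],P[:,1]-c[1])<r)&(P[:,2]>z0)&(P[:,2]<z1); return P[m]
def rect(p):
    (c,(a,b),t)=cv2.minAreaRect(p[:,:2].astype(np.float32)); return np.round(c,1),np.round((a,b),1),round(t,1)
def plan(tgt,yaw=None,n=5):
    """tgt: world grasp point (163 ahead of TCP), tool straight down, tool y axis along world angle yaw (mod pi)"""
    o=ctrl.get_obs(); Rm=R.from_rotvec(o['orientation']); p=np.array(o['ee_pos'])
    cur=np.arctan2(*Rm.as_matrix()[:2,1][::-1]); 
    if yaw is None: yaw=cur
    ds=(yaw-cur+np.pi/2)%np.pi-np.pi/2
    if abs(o['qpos'][5]-ds)>2.4: ds-=np.sign(ds)*np.pi
    ya=cur+ds; y=np.array([np.cos(ya),np.sin(ya),0]); z=np.array([0,0,-1.]); M=np.c_[np.cross(y,z),y,z]
    T=R.from_matrix(M); g=np.array(tgt,float)-163*z
    rv=(Rm.inv()*T).as_rotvec()
    d=g-p; N=max(n,int(np.ceil(max(np.abs(d).max()/38,np.degrees(np.abs(rv)).max()/6.9)))); N=5*int(np.ceil(N/5))
    print('from grasp',np.round(p+163*Rm.as_matrix()[:,2],1),'yaw',round(np.degrees(cur),1),'d',np.round(d,1),'rows',N)
    rows=[]
    for i in range(N):
        off=(Rm*R.from_rotvec(rv*i/N)).inv().apply(d/N)/1000
        rows.append('{"offset":[%s],"twist":[%s]}'%(','.join('%.4g'%x for x in np.round(off,4)),','.join('%.3g'%x for x in np.round(np.degrees(rv/N),2))))
        if i%5==4:
            if len(set(rows))==1: print('5x',rows[0])
            else: print('['+','.join(rows)+']')
            rows=[]
    return ya
def st():
    o=ctrl.get_obs(); m=R.from_rotvec(o['orientation']).as_matrix(); print('t',round(o['t'],2),'grasp',np.round(np.array(o['ee_pos'])+163*m[:,2],1),'w',round(o['width'],1),'F',np.round(o['ft_force'],1),'yaw',round(np.degrees(np.arctan2(m[1,1],m[0,1])),1),'q',np.round(o['qpos'],2))
E
python3 - <<'E'
from h import *
for c in ['top','scene']:
    f=np.load(c+'0.npz'); X=cloud(f['d'],f['K'],f['P'])
    print(c,'bench z',np.median(near(X,(560,150),25,-15,15)[:,2]))
    p=near(X,(450,88),75,94,106); p2=p[np.hypot(*(p[:,:2]-[541,55]).T)>50]; print('pail rim',len(p2),circ(p2[:,:2]),p2[:,2].mean())
    h=near(X,(541,55),60,88,110); print('handle',rect(h),h[:,2].max())
    p=near(X,(425,254),70,6,16); print('lid',len(p),circ(p[:,:2]),p.mean(0),rect(p)); k=near(X,(425,254),40,28,42); print('knob',len(k),k.mean(0))
    p=near(X,(641,346),75,6,16); print('foot',len(p),p.mean(0),rect(p))
    p=near(X,(620,350),170,190,260); print('hook',len(p),np.round(p[np.argsort(p[:,0])][::max(1,len(p)//12)]).tolist())
    p=near(X,(662,-206),230,174,188); print('bar',len(p),rect(p))
    p=near(X,(450,-200),190,10,18); print('board',len(p),rect(p))
    p=near(X,(450,-200),190,84,106); n,l=cv2.connectedComponents((np.all(np.abs(X-[450,-200,95])<[120,190,11],-1)).astype(np.uint8))
    for i in range(1,n):
        q=X[l==i]; 
        if len(q)>8: print(' tile',len(q),np.round(q.mean(0)),rect(q))
E
```

```text
top bench z -0.33312261862784
pail rim 210 (array([448.10002935,  86.14725262]), np.float64(55.68700390744465)) 99.17665537639007
handle (array([515.9,  62.6]), array([113.4,  59.4]), 67.8) 109.87998309920658
lid 759 (array([414.45767787, 257.31433951]), np.float64(42.16213278068372)) [410.95946282 257.82006956  11.07041295] (array([424.3, 254.4]), array([137.1, 126.6]), 8.0)
knob 29 [407.19326296 258.15092077  34.90671791]
foot 595 [630.16879877 345.27256742  10.95652596] (array([641. , 341.1]), array([137.8, 138.2]), 53.7)
hook 205 [[513.0, 292.0, 238.0], [530.0, 295.0, 214.0], [544.0, 304.0, 201.0], [555.0, 317.0, 220.0], [566.0, 320.0, 221.0], [577.0, 319.0, 224.0], [589.0, 325.0, 223.0], [600.0, 336.0, 236.0], [611.0, 342.0, 236.0], [622.0, 342.0, 240.0], [627.0, 342.0, 190.0], [632.0, 351.0, 237.0], [638.0, 354.0, 237.0]]
bar 1144 (array([ 637.1, -203.2]), array([442.9,  72.2]), 68.8)
board 2229 (array([ 433.2, -195.9]), array([356.5, 346.5]), 50.9)
 tile 42 [471. -87.  98.] (array([470.9, -87.1]), array([39. ,  8.4]), 89.3)
 tile 42 [ 441. -241.   98.] (array([ 440.7, -241.2])
[... 786 characters left out ...]
.0, 306.0, 210.0], [560.0, 308.0, 209.0], [582.0, 320.0, 223.0], [603.0, 334.0, 233.0], [623.0, 339.0, 233.0], [633.0, 356.0, 240.0], [637.0, 345.0, 224.0], [639.0, 347.0, 222.0], [640.0, 348.0, 236.0], [641.0, 345.0, 200.0], [644.0, 350.0, 242.0]]
bar 1698 (array([ 643.6, -205.9]), array([446.2,  70.3]), 68.9)
board 1564 (array([ 403.5, -185.1]), array([345.5, 161.7]), 68.8)
 tile 90 [ 419. -318.   93.] (array([ 417.6, -317.6]), array([45.3, 14.4]), 73.6)
 tile 98 [ 448. -243.   92.] (array([ 447.4, -242.4]), array([42.2, 13.5]), 88.6)
 tile 97 [ 446. -163.   93.] (array([ 444.2, -164. ]), array([14.2, 41.9]), 7.1)
 tile 100 [478. -88.  93.] (array([475.4, -89.2]), array([15.9, 41.4]), 2.3)
```

```bash
python3 -c "
from h import *
plan((411,258,110))"
```

```text
from grasp [158.1 604.6 241.7] yaw 75.3 d [ 252.9 -346.6 -131.7] rows 10
5x {"offset":[-0.0332,-0.0271,0.0132],"twist":[-0,-0,-0]}
5x {"offset":[-0.0332,-0.0271,0.0132],"twist":[-0,-0,-0]}
```

Call:
{"name": "send_rows", "arguments": {"rows": [{"offset":[-0.033,-0.027,0.013],"twist":[0,0,0]},{"offset":[-0.033,-0.027,0.013],"twist":[0,0,0]},{"offset":[-0.033,-0.027,0.013],"twist":[0,0,0]},{"offset":[-0.033,-0.027,0.013],"twist":[0,0,0]},{"offset":[-0.033,-0.027,0.013],"twist":[0,0,0]}]}}

```text
t: 1.97
ee_pos: [276.4, 444.5, 344.2]
orientation: [0.384, 3.116, 0.02]
ft_force: [0.6, 0.5, -0.0]
width: 87.7
```

Call:
{"name": "send_rows", "arguments": {"rows": [{"offset":[-0.033,-0.027,0.013],"twist":[0,0,0]},{"offset":[-0.033,-0.027,0.013],"twist":[0,0,0]},{"offset":[-0.033,-0.027,0.013],"twist":[0,0,0]},{"offset":[-0.033,-0.027,0.013],"twist":[0,0,0]},{"offset":[-0.033,-0.027,0.013],"twist":[0,0,0]}]}}

```text
t: 2.38
ee_pos: [395.1, 284.3, 283.0]
orientation: [0.38, 3.114, 0.025]
ft_force: [0.3, 0.4, -0.7]
width: 87.7
```

```bash
cat >> h.py <<'E'
def lidfit(X,c0):
    k=near(X,c0,60,30,42); k=k[k[:,2]>30]; print('knob',len(k),np.round(k.mean(0),1) if len(k) else '', 'bbox',rect(k) if len(k)>3 else '')
    p=near(X,c0,80,8.,15); print('flange',len(p),rect(p))
E
python3 - <<'E'
from h import *
st()
im,d,K,P=look('wrist'); cv2.imwrite('pics/w1.png',im)
X=cloud(d,K,P); lidfit(X,(411,258)); print(nets.spot_point('wrist','lid')[:1])
plan((411,258,35))
E
```

```text
t 2.38 grasp [396.2 286.8 120. ] w 87.7 F [ 0.3  0.4 -0.7] yaw 76.1 q [ 0.6   0.41  2.02  0.01  0.7  -0.74]
knob 634 [408.  259.8  36.3] bbox (array([408.9, 259.5]), array([18.7, 18.7]), 9.3)
flange 14960 (array([409.3, 260.7]), array([111.8, 108.4]), 8.1)
[{'position': [283.9, 262.4], 'conf': 0.66}]
from grasp [397.1 284.  118.8] yaw 75.7 d [ 14.7 -23.9 -83.8] rows 5
[{"offset":[-0.004,-0.0041,0.0167],"twist":[0.16,0.01,-0]},{"offset":[-0.004,-0.0041,0.0167],"twist":[0.16,0.01,-0]},{"offset":[-0.004,-0.0041,0.0167],"twist":[0.16,0.01,-0]},{"offset":[-0.004,-0.004,0.0167],"twist":[0.16,0.01,-0]},{"offset":[-0.004,-0.004,0.0168],"twist":[0.16,0.01,-0]}]
```

View pics/w1.png

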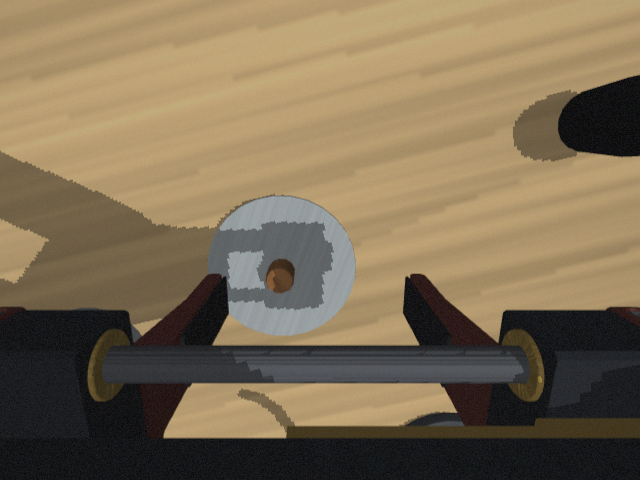

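Call:
{"name": "send_rows", "arguments": {"rows": [{"offset":[-0.0055,-0.006,0.012],"twist":[0,0,0]},{"offset":[-0.0055,-0.006,0.012],"twist":[0,0,0]},{"offset":[-0.004,-0.005,0.012],"twist":[0,0,0]},{"offset":[-0.002,-0.003,0.01],"twist":[0,0,0]},{"offset":[0,0,0.004],"twist":[0,0,0]}]}}

```text
t: 2.9
ee_pos: [410.6, 258.5, 231.6]
orientation: [0.397, 3.11, 0.027]
ft_force: [-0.6, -0.3, -0.5]
width: 88.1
```

```bash
python3 - <<'E'
from h import *
st()
im,d,K,P=look('wrist')
X=cloud(d,K,P); lidfit(X,(409,260))
plan((409,260,35))
E
```

```text
t 2.9 grasp [412.  261.2  68.6] w 88.1 F [-0.6 -0.3 -0.5] yaw 75.4 q [ 0.53  0.51  2.04  0.02  0.58 -0.8 ]
knob 1048 [407.9 259.5  36.4] bbox (array([408.8, 259.3]), array([19.1, 18.8]), 40.5)
flange 24361 (array([409.4, 259.8]), array([111.7, 110.2]), 1.8)
from grasp [411.8 261.4  68.3] yaw 75.4 d [ -1.4   1.3 -33.3] rows 5
[{"offset":[0.0004,0.0001,0.0067],"twist":[0.2,0.04,-0]},{"offset":[0.0004,0.0001,0.0067],"twist":[0.2,0.04,-0]},{"offset":[0.0004,0.0001,0.0067],"twist":[0.2,0.04,-0]},{"offset":[0.0003,0.0001,0.0067],"twist":[0.2,0.04,-0]},{"offset":[0.0003,0.0001,0.0067],"twist":[0.2,0.04,-0]}]
```

Call:
{"name": "send_rows", "arguments": {"rows": [{"offset":[0.0005,0,0.009],"twist":[0.2,0,0]},{"offset":[0.0005,0,0.009],"twist":[0.2,0,0]},{"offset":[0.0005,0,0.009],"twist":[0.2,0,0]},{"offset":[0,0,0.006],"twist":[0.2,0,0]},{"offset":[0,0,0.002],"twist":[0.2,0,0]}]}}

```text
t: 3.37
ee_pos: [408.8, 262.2, 194.4]
orientation: [0.393, 3.111, 0.001]
ft_force: [-0.2, 0.5, 4.0]
width: 87.8
```

Call:
{"name": "send_rows", "arguments": {"rows": [{"offset":[0,0,0],"twist":[0,0,0]},{"offset":[0,0,0],"twist":[0,0,0]},{"offset":[0,0,0],"twist":[0,0,0]},{"offset":[0,0,0],"twist":[0,0,0]},{"offset":[0,0,0],"twist":[0,0,0]}], "gripper": 0.01}}

```text
t: 3.78
ee_pos: [409.1, 263.2, 194.4]
orientation: [0.39, 3.111, -0.001]
ft_force: [0.5, 0.3, 0.4]
width: 57.9
```

Call:
{"name": "send_rows", "arguments": {"rows": [{"offset":[0,0,0],"twist":[0,0,0]},{"offset":[0,0,0],"twist":[0,0,0]},{"offset":[0,0,0],"twist":[0,0,0]},{"offset":[0,0,0],"twist":[0,0,0]},{"offset":[0,0,0],"twist":[0,0,0]}]}}

```text
t: 4.2
ee_pos: [409.1, 263.2, 194.4]
orientation: [0.39, 3.111, -0.001]
ft_force: [-0.9, -2.0, 3.3]
width: 25.0
```

```bash
python3 - <<'E'
from h import *
st()
im,d,K,P=look('top'); X=cloud(d,K,P)
p=near(X,(450,88),75,94,106); p2=p[np.hypot(*(p[:,:2]-[541,55]).T)>50]; print(circ(p2[:,:2]))
plan((450,86,190))
E
```

```text
t 4.2 grasp [410.1 262.9  31.4] w 25.0 F [-0.9 -2.   3.3] yaw 75.7 q [ 0.55  0.59  2.03 -0.01  0.52 -0.76]
(array([448.09311728,  86.61228612]), np.float64(55.91277648518118))
from grasp [409.9 262.7  31.4] yaw 75.7 d [  41.1 -177.   158.6] rows 5
[{"offset":[-0.0169,-0.0323,-0.0316],"twist":[-0.01,0.07,0]},{"offset":[-0.0169,-0.0323,-0.0316],"twist":[-0.01,0.07,0]},{"offset":[-0.0168,-0.0323,-0.0317],"twist":[-0.01,0.07,0]},{"offset":[-0.0168,-0.0323,-0.0317],"twist":[-0.01,0.07,0]},{"offset":[-0.0167,-0.0323,-0.0317],"twist":[-0.01,0.07,0]}]
```

Call:
{"name": "send_rows", "arguments": {"rows": [{"offset":[0,0,-0.001],"twist":[0,0,0]},{"offset":[0,0,-0.001],"twist":[0,0,0]},{"offset":[0,0,0],"twist":[0,0,0]},{"offset":[0,0,0],"twist":[0,0,0]},{"offset":[0,0,0],"twist":[0,0,0]}]}}

```text
t: 4.67
ee_pos: [408.7, 262.9, 196.2]
orientation: [0.391, 3.112, -0.002]
ft_force: [0.2, -0.6, 0.2]
width: 19.0
```

Call:
{"name": "send_rows", "arguments": {"rows": [{"offset":[0,0,-0.03],"twist":[0,0,0]},{"offset":[0,0,-0.04],"twist":[0,0,0]},{"offset":[0,0,-0.04],"twist":[0,0,0]},{"offset":[0,0,-0.04],"twist":[0,0,0]},{"offset":[0,0,-0.02],"twist":[0,0,0]}]}}

```text
t: 5.08
ee_pos: [406.5, 262.6, 366.2]
orientation: [-0.391, -3.11, 0.018]
ft_force: [0.5, 0.0, -0.7]
width: 19.1
```

Call:
{"name": "send_rows", "arguments": {"rows": [{"offset":[-0.01,-0.02,0],"twist":[0,0,0]},{"offset":[-0.016,-0.03,0],"twist":[0,0,0]},{"offset":[-0.016,-0.03,0],"twist":[0,0,0]},{"offset":[-0.01,-0.02,0],"twist":[0,0,0]},{"offset":[-0.008,-0.01,0],"twist":[0,0,0]}]}}

```text
t: 5.5
ee_pos: [438.9, 140.4, 375.2]
orientation: [0.38, 3.112, -0.002]
ft_force: [-0.4, 1.7, -1.6]
width: 19.3
```

```bash
python3 - <<'E'
from h import *
st()
im,d,K,P=look('wrist'); cv2.imwrite('pics/w2.png',im); np.savez('w2.npz',d=d,K=K,P=P)
X=cloud(d,K,P)
p=near(X,(450,88),75,94,106); p2=p[np.hypot(*(p[:,:2]-[541,55]).T)>50]; print(len(p2),circ(p2[:,:2]))
plan((450,86,170))
E
```

```text
t 5.5 grasp [440.  140.1 212.2] w 19.3 F [-0.4  1.7 -1.6] yaw 76.1 q [ 0.28  0.22  2.01 -0.01  0.9  -1.04]
1805 (array([444.71674852,  76.46897332]), np.float64(47.645229066916905))
from grasp [441.  139.2 212.3] yaw 76.1 d [ 10.2 -53.6 -42.3] rows 5
[{"offset":[-0.0045,-0.0099,0.0085],"twist":[-0.01,0.09,0]},{"offset":[-0.0045,-0.0099,0.0085],"twist":[-0.01,0.09,0]},{"offset":[-0.0045,-0.0099,0.0085],"twist":[-0.01,0.09,0]},{"offset":[-0.0045,-0.0099,0.0085],"twist":[-0.01,0.09,0]},{"offset":[-0.0046,-0.0099,0.0085],"twist":[-0.01,0.09,0]}]
```

View pics/w2.png

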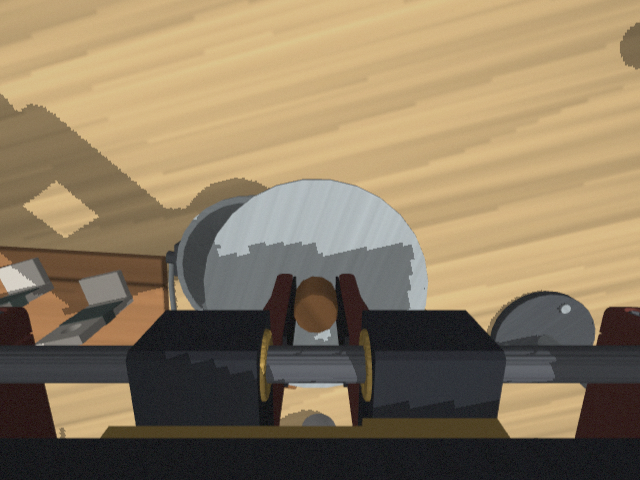

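```bash
python3 - <<'E'
from h import *
from scipy.optimize import least_squares
f=np.load('w2.npz'); X=cloud(f['d'],f['K'],f['P'])
p=near(X,(450,86),66,96,104); r=np.hypot(*(p[:,:2]-[450,86]).T); p=p[r>45]
print(len(p),np.percentile(p[:,2],[5,50,95]),p[:,:2].min(0),p[:,:2].max(0))
s=least_squares(lambda c:np.hypot(*(p[:,:2]-c).T)-54.5,[450,86],loss='soft_l1'); print(s.x,np.percentile(np.hypot(*(p[:,:2]-s.x).T),[3,50,97]))
E
```

```text
1471 [ 96.81267955 100.81913023 102.17267771] [392.50042989  24.23824992] [475.04852387 103.51267934]
[448.85790177  87.1320336 ] [51.90828706 54.41455788 60.54863489]
```

Call:
{"name": "send_rows", "arguments": {"rows": [{"offset":[-0.006,-0.013,0.005],"twist":[0,0,0]},{"offset":[-0.006,-0.013,0.008],"twist":[0,0,0]},{"offset":[-0.005,-0.011,0.008],"twist":[0,0,0]},{"offset":[-0.002,-0.006,0.008],"twist":[0,0.1,0]},{"offset":[-0.001,-0.003,0.006],"twist":[0,0.1,0]}]}}

```text
t: 5.97
ee_pos: [449.0, 88.1, 340.5]
orientation: [0.384, 3.11, 0.001]
ft_force: [0.6, 1.0, -1.6]
width: 19.5
```

```bash
python3 - <<'E'
from h import *
st()
print(nets.spot_point('top','lid_seat')[:1]) if 0 else 0
plan((449.5,86.5,150))
E
```

```text
t 5.97 grasp [450.3  88.1 177.5] w 19.5 F [ 0.6  1.  -1.6] yaw 75.9 q [ 0.17  0.28  2.04 -0.    0.82 -1.16]
from grasp [450.3  88.1 177.5] yaw 75.9 d [  0.5  -1.6 -27.5] rows 5
[{"offset":[-0.0001,-0.0003,0.0055],"twist":[0.02,0.09,-0]},{"offset":[-0.0001,-0.0003,0.0055],"twist":[0.02,0.09,-0]},{"offset":[-0.0001,-0.0003,0.0055],"twist":[0.02,0.09,-0]},{"offset":[-0.0002,-0.0003,0.0055],"twist":[0.02,0.09,-0]},{"offset":[-0.0002,-0.0003,0.0055],"twist":[0.02,0.09,-0]}]
```

Call:
{"name": "send_rows", "arguments": {"rows": [{"offset":[0,-0.0005,0.01],"twist":[0,0.1,0]},{"offset":[0,-0.0005,0.01],"twist":[0,0.1,0]},{"offset":[0,-0.0005,0.01],"twist":[0,0.1,0]},{"offset":[0,0,0.007],"twist":[0,0.1,0]},{"offset":[0,0,0.003],"twist":[0,0,0]}]}}

```text
t: 6.38
ee_pos: [448.1, 87.9, 295.4]
orientation: [-0.384, -3.116, -0.003]
ft_force: [-0.8, 0.3, -1.2]
width: 19.4
```

Call:
{"name": "send_rows", "arguments": {"rows": [{"offset":[0,0,0.002],"twist":[0,0,0]},{"offset":[0,0,0.002],"twist":[0,0,0]},{"offset":[0,0,0.002],"twist":[0,0,0]},{"offset":[0,0,0.002],"twist":[0,0,0]},{"offset":[0,0,0.001],"twist":[0,0,0]}]}}

```text
t: 6.8
ee_pos: [448.1, 88.9, 286.6]
orientation: [-0.382, -3.115, -0.002]
ft_force: [-7.0, -1.4, 22.5]
width: 19.2
```

```bash
python3 - <<'E'
from h import *
st()
im,d,K,P=look('scene'); cv2.imwrite('pics/s2.png',cv2.resize(im[200:360,280:460],None,fx=4,fy=3.5))
E
```

```text
t 6.8 grasp [447.6  89.1 123.6] w 19.2 F [-7.  -1.4 22.5] yaw 76.0 q [ 0.17  0.38  2.07  0.    0.7  -1.16]
```

View pics/s2.png

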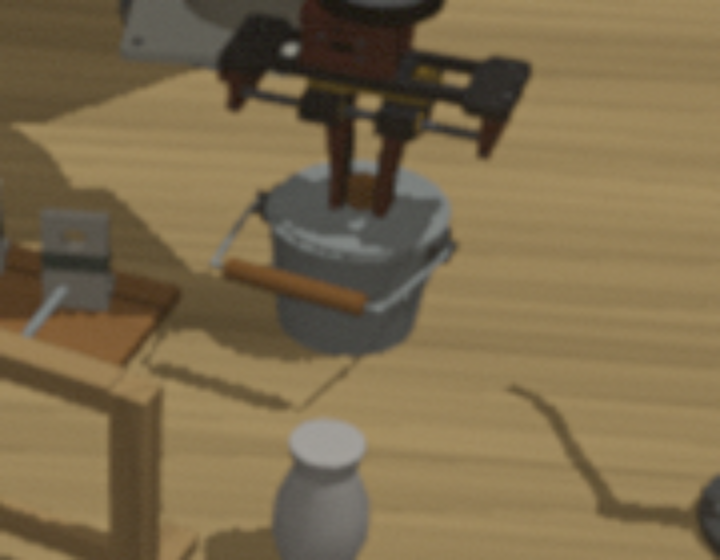

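Call:
{"name": "send_rows", "arguments": {"rows": [{"offset":[0,0,-0.001],"twist":[0,0,0]},{"offset":[0,0,0],"twist":[0,0,0]},{"offset":[0,0,0],"twist":[0,0,0]},{"offset":[0,0,0],"twist":[0,0,0]},{"offset":[0,0,0],"twist":[0,0,0]}], "gripper": 0.045}}

```text
t: 7.27
ee_pos: [448.9, 89.0, 289.5]
orientation: [0.382, 3.117, 0.004]
ft_force: [0.3, 1.0, -0.5]
width: 44.5
```

Call:
{"name": "send_rows", "arguments": {"rows": [{"offset":[0,0,-0.01],"twist":[0,0,0]},{"offset":[0,0,-0.02],"twist":[0,0,0]},{"offset":[0,0,-0.04],"twist":[0,0,0]},{"offset":[0,0,-0.04],"twist":[0,0,0]},{"offset":[0,0,-0.02],"twist":[0,0,0]}]}}

```text
t: 7.68
ee_pos: [447.3, 88.5, 421.1]
orientation: [-0.381, -3.106, 0.002]
ft_force: [1.3, -0.4, -0.1]
width: 44.8
```

```bash
python3 - <<'E'
from h import *
st()
for c in ['wrist','top']:
    im,d,K,P=look(c); X=cloud(d,K,P); cv2.imwrite(f'pics/{c}3.png',im); np.savez(f'{c}3.npz',im=im,d=d,K=K,P=P)
    p=near(X,(449,87),57,98,112); print(c,'flange',len(p),np.percentile(p[:,2],[5,50,95]),rect(p))
    k=near(X,(449,87),30,122,135); print('knob',len(k),k.mean(0) if len(k) else '')
    m=cv2.inRange(cv2.cvtColor(im,cv2.COLOR_BGR2HSV),(3,110,40),(18,255,255))>0
    h=X[m]; h=near(h,(541,55),60,80,112); print('handle',len(h),h.mean(0),rect(h))
E
```

```text
t 7.68 grasp [445.3  88.5 258.1] w 44.8 F [ 1.3 -0.4 -0.1] yaw 76.0 q [ 0.17  0.15  1.97  0.    1.03 -1.16]
wrist flange 12208 [103.99868233 105.4279231  106.58331607] (array([448.3,  86.6]), array([112.3, 113.9]), 29.4)
knob 469 [446.5741698   89.29157023 128.75540337]
handle 1382 [536.73357015  58.77784558 104.47670936] (array([538.3,  57.9]), array([80.5, 14.6]), 70.0)
top flange 61 [ 98.77847015 103.9605302  109.41739365] (array([450.2, 122.9]), array([18.2, 41.7]), 4.2)
knob 4 [442.96057565  94.99063018 128.89983571]
handle 63 [525.33687369  28.52370326 102.75141858] (array([526.4,  29.9]), array([39.3, 15.7]), 68.7)
```

View pics/wrist3.png

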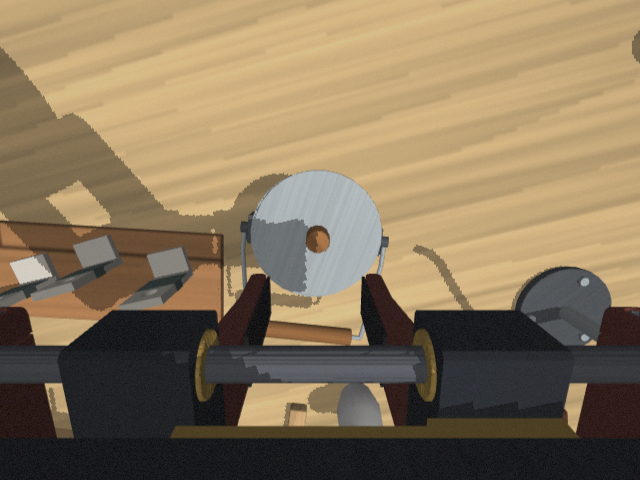

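```bash
python3 - <<'E'
from h import *
plan((547,81,170),np.radians(-20))
E
```

```text
from grasp [446.5  88.7 258.2] yaw 76.0 d [ 99.1  -7.6 -88.2] rows 15
[{"offset":[-0.0066,0.0011,0.0058],"twist":[-0.03,-0.02,6.4]},{"offset":[-0.0064,0.0018,0.0058],"twist":[-0.03,-0.02,6.4]},{"offset":[-0.0062,0.0025,0.0058],"twist":[-0.03,-0.02,6.4]},{"offset":[-0.0058,0.0032,0.0058],"twist":[-0.03,-0.02,6.4]},{"offset":[-0.0054,0.0038,0.0058],"twist":[-0.03,-0.02,6.4]}]
[{"offset":[-0.005,0.0044,0.0058],"twist":[-0.03,-0.02,6.4]},{"offset":[-0.0045,0.0049,0.0058],"twist":[-0.03,-0.02,6.4]},{"offset":[-0.0039,0.0054,0.0059],"twist":[-0.03,-0.02,6.4]},{"offset":[-0.0033,0.0058,0.0059],"twist":[-0.03,-0.02,6.4]},{"offset":[-0.0026,0.0061,0.0059],"twist":[-0.03,-0.02,6.4]}]
[{"offset":[-0.0019,0.0064,0.0059],"twist":[-0.03,-0.02,6.4]},{"offset":[-0.0012,0.0065,0.0059],"twist":[-0.03,-0.02,6.4]},{"offset":[-0.0004,0.0066,0.0059],"twist":[-0.03,-0.02,6.4]},{"offset":[0.0003,0.0066,0.0059],"twist":[-0.03,-0.02,6.4]},{"offset":[0.0011,0.0065,0.0059],"twist":[-0.03,-0.02,6.4]}]
```

Call:
{"name": "send_rows", "arguments": {"rows": [{"offset":[-0.0066,0.001,0.004],"twist":[0,0,6.8]},{"offset":[-0.0064,0.002,0.004],"twist":[0,0,6.8]},{"offset":[-0.0062,0.0025,0.004],"twist":[0,0,6.8]},{"offset":[-0.006,0.003,0.004],"twist":[0,0,6.8]},{"offset":[-0.0054,0.004,0.004],"twist":[0,0,6.8]}], "gripper": 0.031}}

```text
t: 8.2
ee_pos: [479.7, 85.0, 400.6]
orientation: [-1.306, -2.849, 0.004]
ft_force: [-0.6, 0.7, -0.2]
width: 31.3
```

Call:
{"name": "send_rows", "arguments": {"rows": [{"offset":[-0.005,0.0045,0.004],"twist":[0,0,6.8]},{"offset":[-0.0045,0.005,0.004],"twist":[0,0,6.8]},{"offset":[-0.004,0.0055,0.004],"twist":[0,0,6.8]},{"offset":[-0.0033,0.006,0.004],"twist":[0,0,6.8]},{"offset":[-0.0026,0.006,0.004],"twist":[0,0,6.8]}]}}

```text
t: 8.62
ee_pos: [511.9, 79.1, 374.4]
orientation: [-2.114, -2.307, 0.018]
ft_force: [-0.4, -0.7, 0.4]
width: 31.1
```

Call:
{"name": "send_rows", "arguments": {"rows": [{"offset":[-0.002,0.0065,0.004],"twist":[0,0,6.5]},{"offset":[-0.001,0.0065,0.004],"twist":[0,0,6.5]},{"offset":[0,0.0065,0.004],"twist":[0,0,6.5]},{"offset":[0,0.006,0.004],"twist":[0,0,5]},{"offset":[0,0.006,0.004],"twist":[0,0,3]}]}}

```text
t: 9.03
ee_pos: [541.6, 71.1, 347.3]
orientation: [-2.626, -1.7, 0.036]
ft_force: [0.2, -0.2, 0.3]
width: 30.9
```

```bash
python3 - <<'E'
from h import *
st()
c='wrist'
im,d,K,P=look(c); X=cloud(d,K,P); cv2.imwrite(f'pics/{c}4.png',im); np.savez(f'{c}4.npz',im=im,d=d,K=K,P=P)
k=near(X,(449,87),30,122,135); print('knob',len(k),k.mean(0) if len(k) else '')
m=cv2.inRange(cv2.cvtColor(im,cv2.COLOR_BGR2HSV),(3,110,40),(18,255,255))>0
h=X[m]; h=near(h,(541,55),60,80,112); print('handle',len(h),h.mean(0),rect(h),np.percentile(h[:,2],[5,50,95]))
plan((547,81,110),np.radians(-20))
E
```

```text
t 9.03 grasp [537.3  70.9 184.4] w 30.9 F [ 0.2 -0.2  0.3] yaw -24.2 q [0.11 0.39 1.84 0.   0.94 0.53]
knob 824 [449.45488131  89.77825786 128.39608487]
handle 2834 [538.89975228  56.279406   105.20639552] (array([537.6,  53.2]), array([90.4, 15.8]), 69.7) [101.18508525 105.7280287  107.44839243]
from grasp [537.7  70.5 183.6] yaw -24.3 d [  4.9  10.2 -73.5] rows 5
[{"offset":[0.0024,0.0004,0.0147],"twist":[-0.28,0.13,-0.86]},{"offset":[0.0024,0.0004,0.0147],"twist":[-0.28,0.13,-0.86]},{"offset":[0.0024,0.0003,0.0147],"twist":[-0.28,0.13,-0.86]},{"offset":[0.0023,0.0003,0.0147],"twist":[-0.28,0.13,-0.86]},{"offset":[0.0023,0.0003,0.0147],"twist":[-0.28,0.13,-0.86]}]
```

View pics/wrist4.png

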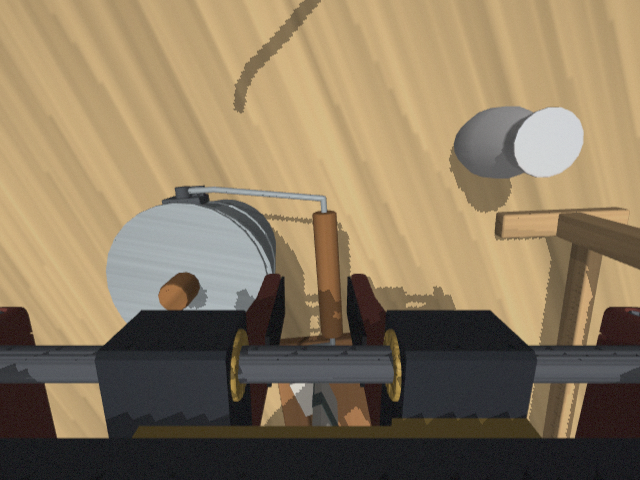

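Call:
{"name": "send_rows", "arguments": {"rows": [{"offset":[0.004,0.0005,0.008],"twist":[-0.3,0.1,-1.5]},{"offset":[0.003,0.0005,0.008],"twist":[-0.3,0.1,-1.5]},{"offset":[0.002,0,0.008],"twist":[-0.3,0.1,-1]},{"offset":[0.001,0,0.006],"twist":[-0.3,0.1,-0.5]},{"offset":[0,0,0.003],"twist":[-0.3,0.1,0]}]}}

```text
t: 9.5
ee_pos: [545.1, 80.5, 308.3]
orientation: [2.555, 1.825, -0.004]
ft_force: [-0.1, 0.3, -0.3]
width: 31.2
```

```bash
python3 - <<'E'
from h import *
st()
plan((547.3,79.5,98),np.radians(-20.3))
E
```

```text
t 9.5 grasp [545.   80.  145.3] w 31.2 F [-0.1  0.3 -0.3] yaw -18.9 q [ 0.13  0.45  1.86 -0.    0.83  0.46]
from grasp [545.   80.  145.3] yaw -18.9 d [  2.2  -1.  -47.3] rows 5
5x {"offset":[-0,0.0005,0.0095],"twist":[0,0.04,0.28]}
```

Call:
{"name": "send_rows", "arguments": {"rows": [{"offset":[0,0.001,0.01],"twist":[0,0,0.4]},{"offset":[0,0.001,0.01],"twist":[0,0,0.4]},{"offset":[0,0.0005,0.01],"twist":[0,0,0.3]},{"offset":[0,0,0.008],"twist":[0,0,0.2]},{"offset":[0,0,0.004],"twist":[0,0,0]}]}}

```text
t: 9.92
ee_pos: [547.0, 79.8, 261.8]
orientation: [2.576, 1.795, -0.004]
ft_force: [-0.6, -0.8, 0.4]
width: 31.5
```

Call:
{"name": "send_rows", "arguments": {"rows": [{"offset":[0,0,0],"twist":[0,0,0]},{"offset":[0,0,0],"twist":[0,0,0]},{"offset":[0,0,0],"twist":[0,0,0]},{"offset":[0,0,0],"twist":[0,0,0]},{"offset":[0,0,0],"twist":[0,0,0]}], "gripper": 0.005}}

```text
t: 10.33
ee_pos: [546.7, 79.6, 260.4]
orientation: [2.577, 1.795, -0.007]
ft_force: [-1.7, 0.4, -0.1]
width: 15.5
```

```bash
python3 - <<'E'
from h import *
st()
im,d,K,P=look('scene'); cv2.imwrite('pics/s5.png',cv2.resize(im[200:360,280:460],None,fx=4,fy=3.5))
E
```

```text
t 10.33 grasp [546.1  79.   97.4] w 15.5 F [-1.7  0.4 -0.1] yaw -20.3 q [ 0.12  0.53  1.88 -0.    0.74  0.48]
```

View pics/s5.png

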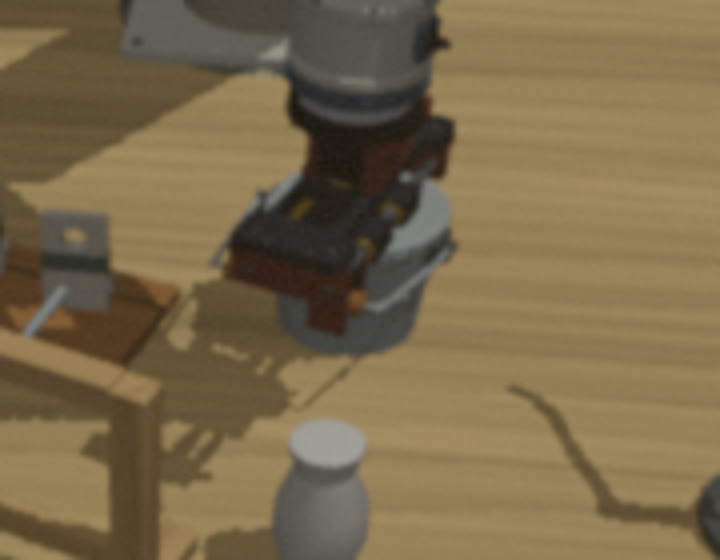

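Call:
{"name": "send_rows", "arguments": {"rows": [{"offset":[0,-0.0012,-0.0094],"twist":[0,0,0]},{"offset":[0,-0.0021,-0.0092],"twist":[0,0,0]},{"offset":[0,-0.0031,-0.009],"twist":[0,0,0]},{"offset":[0,-0.0039,-0.0086],"twist":[0,0,0]},{"offset":[0,-0.0047,-0.0081],"twist":[0,0,0]}]}}

```text
t: 10.8
ee_pos: [531.0, 85.1, 308.2]
orientation: [-2.578, -1.794, 0.011]
ft_force: [-2.2, 0.8, -2.3]
width: 15.3
```

```bash
cat > arc.py <<'E'
from h import *
import sys
st(); o=ctrl.get_obs(); g=np.array(o['ee_pos'])+163*R.from_rotvec(o['orientation']).as_matrix()[:,2]
a0=np.radians(-20.3); u=np.array([np.cos(a0),np.sin(a0)]); pv=np.array([546.1,79.])-94.7*u
r=(g[:2]-pv)@u; z=g[2]-90; a=np.arctan2(z,r); print('ang',np.degrees(a),'rad',np.hypot(r,z),'lat',(g[:2]-pv)@[-u[1],u[0]])
t=min(np.pi/2,a+np.radians(float(sys.argv[1]))); A=np.linspace(a,t,6); y=95*np.cos(A); y[0]=r; zz=95*np.sin(A); zz[0]=z
print(np.round(np.c_[np.diff(y),-np.diff(zz)],1).tolist())
E
python3 arc.py 30
```

```text
t 10.8 grasp [529.9  84.6 145.2] w 15.3 F [-2.2  0.8 -2.3] yaw -20.3 q [ 0.14  0.43  1.89 -0.    0.83  0.49]
ang 35.439204756429135 rad 95.2629614361212 lat -0.3811382854303247
[[-6.4, -7.6], [-7.0, -7.1], [-7.7, -6.3], [-8.3, -5.5], [-8.8, -4.6]]
```

Call:
{"name": "send_rows", "arguments": {"rows": [{"offset":[0,-0.0064,-0.0076],"twist":[0,0,0]},{"offset":[0,-0.007,-0.0071],"twist":[0,0,0]},{"offset":[0,-0.0077,-0.0063],"twist":[0,0,0]},{"offset":[0,-0.0083,-0.0055],"twist":[0,0,0]},{"offset":[0,-0.0088,-0.0046],"twist":[0,0,0]}]}}

```text
t: 11.22
ee_pos: [491.0, 99.8, 344.1]
orientation: [-2.578, -1.794, 0.01]
ft_force: [0.6, 0.2, -5.6]
width: 15.2
```

```bash
python3 arc.py 30
```

```text
t 11.22 grasp [490.1  99.2 181.1] w 15.2 F [ 0.6  0.2 -5.6] yaw -20.4 q [ 0.18  0.33  1.95 -0.    0.87  0.53]
ang 68.91798131802497 rad 97.67589072267967 lat -0.452405191511593
[[-7.6, 0.2], [-6.8, -1.8], [-6.9, -1.3], [-6.9, -0.8], [-7.0, -0.3]]
```

Call:
{"name": "send_rows", "arguments": {"rows": [{"offset":[0,-0.0055,0.0012],"twist":[0,0,0]},{"offset":[0,-0.007,-0.001],"twist":[0,0,0]},{"offset":[0,-0.007,-0.001],"twist":[0,0,0]},{"offset":[0,-0.007,-0.0005],"twist":[0,0,0]},{"offset":[0,-0.007,0],"twist":[0,0,0]}]}}

```text
t: 11.63
ee_pos: [457.4, 113.3, 348.4]
orientation: [2.575, 1.794, 0.003]
ft_force: [0.9, -0.9, -3.4]
width: 15.3
```

```bash
python3 arc.py 30; python3 - <<'E'
from h import *
im,d,K,P=look('scene'); cv2.imwrite('pics/s6.png',cv2.resize(im[180:340,280:460],None,fx=4,fy=3.5))
X=cloud(d,K,P); p=near(X,(449,87),62,96,112); print(len(p),np.percentile(p[:,2],[5,50,95])); A=np.c_[p[:,:2]-[449,87],np.ones(len(p))]; print('tilt',np.linalg.lstsq(A,p[:,2],rcond=None)[0])
E
```

```text
t 11.63 grasp [458.  112.9 185.4] w 15.3 F [ 0.9 -0.9 -3.4] yaw -20.3 q [ 0.22  0.28  2.01 -0.    0.85  0.57]
ang 89.81308057334212 rad 95.44431118001707 lat 1.257176047260934
[[-0.1, 0.4], [-0.1, -0.0], [-0.1, -0.0], [-0.1, -0.0], [-0.1, -0.0]]
898 [100.99378062 105.03733487 108.02522807]
tilt [ 2.57944723e-02 -2.10527305e-03  1.04470253e+02]
```

View pics/s6.png

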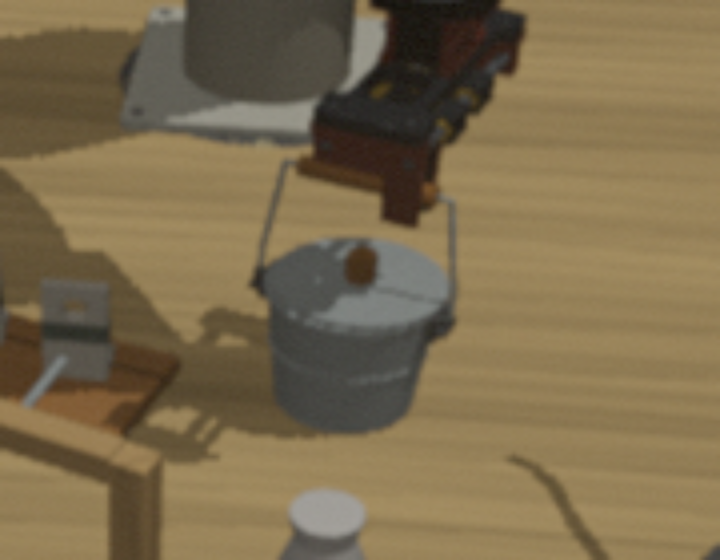

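Call:
{"name": "send_rows", "arguments": {"rows": [{"offset":[0,0,-0.005],"twist":[0,0,0]},{"offset":[0,0,-0.01],"twist":[0,0,0]},{"offset":[0,0,-0.015],"twist":[0,0,0]},{"offset":[0,0,-0.02],"twist":[0,0,0]},{"offset":[0,0,-0.015],"twist":[0,0,0]}]}}

```text
t: 12.1
ee_pos: [453.9, 113.4, 412.4]
orientation: [-2.575, -1.795, 0.018]
ft_force: [1.2, 0.2, -5.1]
width: 15.0
```

Call:
{"name": "send_rows", "arguments": {"rows": [{"offset":[0,0,-0.015],"twist":[0,0,0]},{"offset":[0,0,-0.015],"twist":[0,0,0]},{"offset":[0,0,-0.01],"twist":[0,0,0]},{"offset":[0,0,-0.005],"twist":[0,0,0]},{"offset":[0,0,0],"twist":[0,0,0]}]}}

```text
t: 12.52
ee_pos: [454.8, 113.1, 465.0]
orientation: [-2.577, -1.793, 0.012]
ft_force: [0.2, -0.4, -5.0]
width: 15.1
```

```bash
python3 - <<'E'
from h import *
st()
im,d,K,P=look('scene'); cv2.imwrite('pics/s7.png',cv2.resize(im[130:330,260:520],None,fx=3,fy=3)); X=cloud(d,K,P)
p=near(X,(449,87),70,195,215); print(len(p)); A=np.c_[p[:,:2]-[449,87],np.ones(len(p))]; 
plan((444,286,290),np.radians(26))
f=np.load('scene0.npz'); X=cloud(f['d'],f['K'],f['P'])
for z in (60,120,180): p=near(X,(637,347),40,z-25,z+25); print('post',z,len(p),np.round(p.mean(0),1),rect(p))
E
```

```text
t 12.52 grasp [453.7 112.6 302. ] w 15.1 F [ 0.2 -0.4 -5. ] yaw -20.3 q [ 0.22  0.12  1.9  -0.    1.13  0.57]
359
from grasp [453.5 112.6 301.5] yaw -20.3 d [-10.7 172.9 -11.5] rows 10
[{"offset":[0.0158,-0.007,0.0011],"twist":[-0.05,0.02,-4.63]},{"offset":[0.0164,-0.0057,0.0011],"twist":[-0.05,0.02,-4.63]},{"offset":[0.0168,-0.0044,0.0011],"twist":[-0.05,0.02,-4.63]},{"offset":[0.0171,-0.003,0.0011],"twist":[-0.05,0.02,-4.63]},{"offset":[0.0173,-0.0016,0.0011],"twist":[-0.05,0.02,-4.63]}]
[{"offset":[0.0173,-0.0002,0.0011],"twist":[-0.05,0.02,-4.63]},{"offset":[0.0173,0.0012,0.0011],"twist":[-0.05,0.02,-4.63]},{"offset":[0.0171,0.0026,0.0011],"twist":[-0.05,0.02,-4.63]},{"offset":[0.0169,0.004,0.0011],"twist":[-0.05,0.02,-4.63]},{"offset":[0.0165,0.0053,0.0011],"twist":[-0.05,0.02,-4.63]}]
post 60 135 [638.9 348.4  60.1] (array([639.4, 348. ]), array([17. , 13.5]), 70.1)
post 120 151 [639.3 348.5 120.7] (array([639. , 348.4]), array([17.3, 12.3]), 73.1)
post 180 166 [638.7 348.4 180.4] (array([638.2, 348.7]), array([17.5, 12.4]), 74.5)
```

View pics/s7.png

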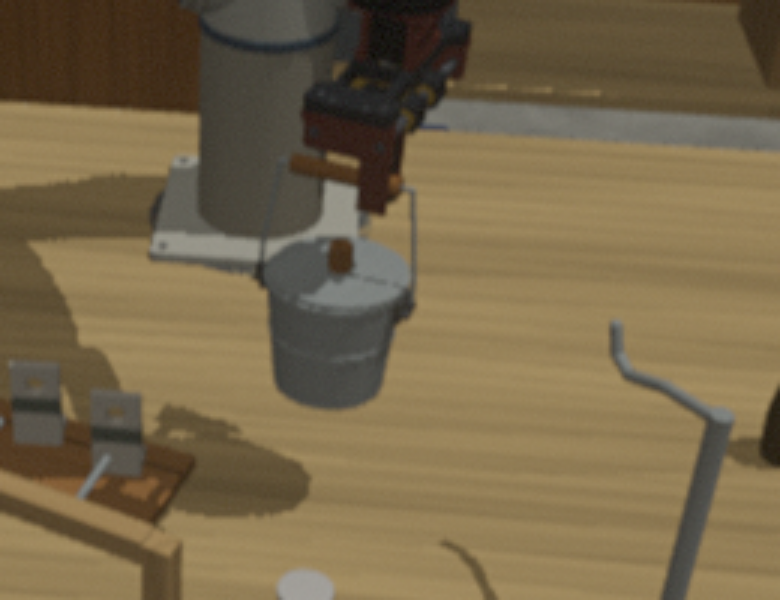

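Call:
{"name": "send_rows", "arguments": {"rows": [{"offset":[0.012,-0.005,0.001],"twist":[0,0,-3]},{"offset":[0.0175,-0.006,0.001],"twist":[0,0,-5]},{"offset":[0.0178,-0.0045,0.001],"twist":[0,0,-5]},{"offset":[0.018,-0.003,0.001],"twist":[0,0,-5]},{"offset":[0.018,-0.0015,0.001],"twist":[0,0,-5]}]}}

```text
t: 12.98
ee_pos: [450.3, 198.7, 455.3]
orientation: [-2.155, -2.278, 0.023]
ft_force: [-0.6, 0.4, -6.3]
width: 15.5
```

Call:
{"name": "send_rows", "arguments": {"rows": [{"offset":[0.018,0,0.001],"twist":[0,0,-5]},{"offset":[0.018,0.001,0.001],"twist":[0,0,-5]},{"offset":[0.018,0.0025,0.001],"twist":[0,0,-5]},{"offset":[0.015,0.004,0.001],"twist":[0,0,-4]},{"offset":[0.01,0.004,0.001],"twist":[0,0,-3]}]}}

```text
t: 13.4
ee_pos: [442.4, 283.2, 443.6]
orientation: [-1.647, -2.657, 0.035]
ft_force: [0.1, 0.0, -4.8]
width: 15.4
```

Call:
{"name": "send_rows", "arguments": {"rows": [{"offset":[0,0,0],"twist":[0,0,0]},{"offset":[0,0,0],"twist":[0,0,0]},{"offset":[0,0,0],"twist":[0,0,0]},{"offset":[0,0,0],"twist":[0,0,0]},{"offset":[0,0,0],"twist":[0,0,0]}]}}

```text
t: 13.82
ee_pos: [441.6, 283.1, 439.7]
orientation: [-1.646, -2.653, 0.046]
ft_force: [-0.4, -0.6, -5.0]
width: 15.3
```

```bash
python3 - <<'E'
from h import *
st()
im,d,K,P=look('wrist'); cv2.imwrite('pics/w8.png',im); np.savez('w8.npz',im=im,d=d,K=K,P=P); X=cloud(d,K,P)
p=near(X,(600,330),170,195,246); print(len(p)); p=p[np.hypot(p[:,0]-444,p[:,1]-286)>40]; print(np.round(p[np.argsort(p[:,0])][::max(1,len(p)//25)]).tolist())
f=near(X,(637,348),80,6,16); print('foot',len(f),rect(f))
im,d,K,P=look('top'); cv2.imwrite('pics/t8.png',im); np.savez('t8.npz',im=im,d=d,K=K,P=P)
plan((444,286,290),np.radians(26))
E
```

```text
t 13.82 grasp [436.4 280.6 276.8] w 15.3 F [-0.4 -0.6 -5. ] yaw 26.4 q [0.55 0.24 1.81 0.   1.13 0.08]
5181
[[478.0, 264.0, 195.0], [521.0, 299.0, 215.0], [527.0, 298.0, 226.0], [533.0, 303.0, 214.0], [538.0, 303.0, 214.0], [543.0, 309.0, 209.0], [547.0, 306.0, 212.0], [551.0, 305.0, 212.0], [554.0, 315.0, 216.0], [558.0, 313.0, 218.0], [561.0, 317.0, 221.0], [564.0, 321.0, 220.0], [568.0, 318.0, 224.0], [571.0, 321.0, 225.0], [574.0, 326.0, 223.0], [577.0, 328.0, 223.0], [580.0, 325.0, 229.0], [583.0, 322.0, 227.0], [586.0, 327.0, 230.0], [590.0, 326.0, 229.0], [593.0, 331.0, 232.0], [623.0, 351.0, 205.0], [624.0, 354.0, 210.0], [624.0, 347.0, 209.0], [625.0, 347.0, 199.0], [628.0, 359.0, 197.0]]
foot 5992 (array([631.2, 350.4]), array([108.8, 109.5]), 2.7)
from grasp [436.5 280.7 277. ] yaw 26.4 d [ 2.4  2.9 13.1] rows 5
[{"offset":[0.0003,0.0006,-0.0026],"twist":[-0.4,-0,0.07]},{"offset":[0.0003,0.0006,-0.0026],"twist":[-0.4,-0,0.07]},{"offset":[0.0003,0.0006,-0.0026],"twist":[-0.4,-0,0.07]},{"offset":[0.0003,0.0006,-0.0026],"twist":[-0.4,-0,0.07]},{"offset":[0.0003,0.0007,-0.0026],"twist":[-0.4,-0,0.07]}]
```

View pics/w8.png

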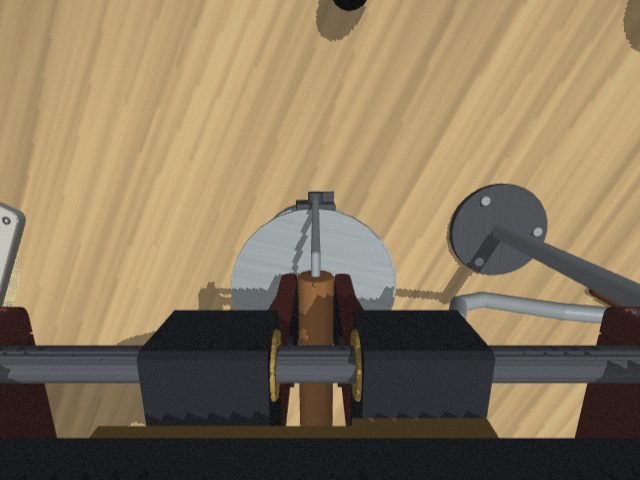

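```bash
python3 - <<'E'
from h import *
for n in ('w8','t8','scene0','top0'):
    f=np.load(n+'.npz'); X=cloud(f['d'],f['K'],f['P'])
    p=near(X,(570,317),85,200,246); p=p[(np.hypot(p[:,0]-436,p[:,1]-281)>65)]
    for _ in range(3):
        vx,vy,x0,y0=cv2.fitLine(p[:,:2].astype(np.float32),cv2.DIST_HUBER,0,.01,.01).ravel()
        e=(p[:,0]-x0)*-vy+(p[:,1]-y0)*vx; p=p[abs(e)<9]
    if vx<0: vx,vy=-vx,-vy
    s=(p[:,0]-x0)*vx+(p[:,1]-y0)*vy
    tip=p[p[:,2]>228]; tip=tip[tip[:,0]<535]
    lo=p[(s<np.percentile(s,60))]
    print(n,len(p),'dir',np.degrees(np.arctan2(vy,vx)),'y at x=540:',y0+vy/vx*(540-x0),'end',np.round([x0+vx*s.min(),y0+vy*s.min()]),'tip',len(tip),tip.mean(0) if len(tip) else '',tip[:,2].max() if len(tip) else '')
f=np.load('w8.npz'); X=cloud(f['d'],f['K'],f['P']); p=near(X,(436,281),90,188,204); print('lid flange',len(p),np.percentile(p[:,2],[5,50,95]),rect(p))
A=np.c_[p[:,:2]-p[:,:2].mean(0),np.ones(len(p))]; print('tilt',np.linalg.lstsq(A,p[:,2],rcond=None)[0])
E
```

```text
w8 2935 dir 26.32579 y at x=540: 306.94592 end [517. 295.] tip 83 [520.13389914 298.21226848 231.73070782] 236.76088000325876
t8 103 dir 29.75637 y at x=540: 299.05493 end [553. 307.] tip 0  
scene0 400 dir 25.976536 y at x=540: 300.05954 end [519. 290.] tip 23 [523.98843746 292.87760015 232.41329783] 237.15651275978541
top0 197 dir 26.508526 y at x=540: 304.977 end [513. 292.] tip 11 [517.28431789 293.23843083 235.52134571] 238.70246519165448
lid flange 10532 [191.89131045 198.37756115 203.12799474] (array([444.4, 264.9]), array([ 97.5, 110.7]), 81.7)
tilt [-1.00706266e-01 -4.92758759e-02  1.97946058e+02]
```

```bash
python3 - <<'E'
from h import *
plan((439.4,284.7,252),np.radians(26.3))
E
```

```text
from grasp [436.5 280.7 277. ] yaw 26.4 d [ -2.2   1.6 -24.9] rows 5
[{"offset":[0.0005,-0.0001,0.005],"twist":[-0.4,-0,0.01]},{"offset":[0.0005,-0.0001,0.005],"twist":[-0.4,-0,0.01]},{"offset":[0.0005,-0.0001,0.005],"twist":[-0.4,-0,0.01]},{"offset":[0.0005,-0.0002,0.005],"twist":[-0.4,-0,0.01]},{"offset":[0.0005,-0.0002,0.005],"twist":[-0.4,-0,0.01]}]
```

Call:
{"name": "send_rows", "arguments": {"rows": [{"offset":[0.0005,0,0.005],"twist":[-0.4,0,0]},{"offset":[0.0005,0,0.005],"twist":[-0.4,0,0]},{"offset":[0.0005,0,0.005],"twist":[-0.4,0,0]},{"offset":[0.0005,0,0.005],"twist":[-0.4,0,0]},{"offset":[0.0005,0,0.004],"twist":[-0.4,0,0]}]}}

```text
t: 14.33
ee_pos: [440.5, 284.3, 414.9]
orientation: [1.658, 2.665, 0.009]
ft_force: [0.6, 0.3, -6.0]
width: 15.6
```

Call:
{"name": "send_rows", "arguments": {"rows": [{"offset":[0,0.005,0],"twist":[0,0,0]},{"offset":[0,0.01,0],"twist":[0,0,0]},{"offset":[0,0.01,0],"twist":[0,0,0]},{"offset":[0,0.005,0],"twist":[0,0,0]},{"offset":[0,0,0],"twist":[0,0,0]}]}}

```text
t: 14.75
ee_pos: [470.0, 299.2, 413.5]
orientation: [1.658, 2.666, 0.006]
ft_force: [0.1, 0.2, -4.9]
width: 15.4
```

```bash
python3 - <<'E'
from h import *
st()
im,d,K,P=look('scene'); cv2.imwrite('pics/s9.png',cv2.resize(im[170:330,380:540],None,fx=4,fy=3.6)); np.savez('s9.npz',im=im,d=d,K=K,P=P)
plan((529,329,251),np.radians(26.3))
E
```

```text
t 14.75 grasp [470.6 299.6 250.5] w 15.4 F [ 0.1  0.2 -4.9] yaw 26.2 q [0.55 0.31 1.78 0.   1.05 0.09]
from grasp [470.3 299.4 250.4] yaw 26.2 d [59.3 30.   0.6] rows 5
5x {"offset":[0.0001,0.0133,-0.0001],"twist":[0.05,-0,-0.01]}
```

View pics/s9.png

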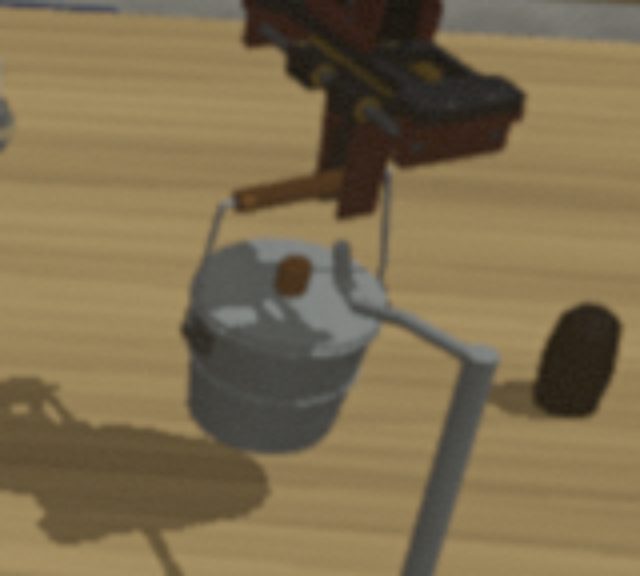

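```bash
python3 - <<'E'
from h import *
f=np.load('s9.npz'); X=cloud(f['d'],f['K'],f['P']); im=f['im']
g=np.array([470.3,299.4]); u=np.array([.897,.442]); v=np.array([-.442,.897])
m=cv2.inRange(cv2.cvtColor(im,cv2.COLOR_BGR2HSV),(3,110,40),(18,255,255))>0
h=X[m]; h=h[(np.hypot(*(h[:,:2]-g).T)<110)]; q=(h[:,:2]-g)@np.c_[u,v]
for lo,hi in ((232,280),(180,215)):
    s=(h[:,2]>lo)&(h[:,2]<hi)
    if s.sum()<3: continue
    print(s.sum(),'u',np.percentile(q[s,0],[5,95]),'v',np.percentile(q[s,1],[2,98]),'z',np.percentile(h[s,2],[2,50,98]))
s=(h[:,2]>232)
print('handle slope z vs v',np.polyfit(q[s,1],h[s,2],1),'u vs v',np.polyfit(q[s,1],q[s,0],1))
p=near(X,g+27*-v,58,155,180); A=np.c_[(p[:,:2]-g)@np.c_[u,v],np.ones(len(p))]; print(len(p),'lid',np.linalg.lstsq(A,p[:,2],rcond=None)[0])
E
```

```text
381 u [-10.33317786  20.14265141] v [-72.48718871   8.16454646] z [236.14880449 255.4008457  278.63126646]
53 u [-2.87728253 11.47023718] v [-34.89143677 -20.07070999] z [181.02701868 189.63812905 195.5661298 ]
handle slope z vs v [1.96883539e-01 3.20119231e+02] u vs v [ 0.73810126 29.04359428]
1074 lid [-8.45464116e-02  4.61240122e-02  1.70283923e+02]
```

Call:
{"name": "send_rows", "arguments": {"rows": [{"offset":[0,0.004,-0.0005],"twist":[0,0,0]},{"offset":[0,0.008,-0.0005],"twist":[0,0,0]},{"offset":[0,0.008,0],"twist":[0,0,0]},{"offset":[0,0.008,0],"twist":[0,0,0]},{"offset":[0,0.008,0],"twist":[0,0,0]}]}}

```text
t: 15.22
ee_pos: [504.2, 316.0, 415.2]
orientation: [1.658, 2.666, 0.006]
ft_force: [-1.4, 0.6, -4.7]
width: 15.2
```

```bash
python3 - <<'E'
from h import *
st()
plan((529,329,251),np.radians(26.3))
E
```

```text
t 15.22 grasp [504.8 316.4 252.2] w 15.2 F [-1.4  0.6 -4.7] yaw 26.2 q [ 0.54  0.37  1.69 -0.    1.08  0.08]
from grasp [504.8 316.4 252.2] yaw 26.2 d [24.8 13.  -1.2] rows 5
[{"offset":[0.0001,0.0056,0.0003],"twist":[0.05,-0,-0.01]},{"offset":[0.0001,0.0056,0.0003],"twist":[0.05,-0,-0.01]},{"offset":[0.0001,0.0056,0.0003],"twist":[0.05,-0,-0.01]},{"offset":[0.0001,0.0056,0.0003],"twist":[0.05,-0,-0.01]},{"offset":[0.0001,0.0056,0.0002],"twist":[0.05,-0,-0.01]}]
```

Call:
{"name": "send_rows", "arguments": {"rows": [{"offset":[0,0.007,0],"twist":[0,0,0]},{"offset":[0,0.007,0],"twist":[0,0,0]},{"offset":[0,0.006,0],"twist":[0,0,0]},{"offset":[0,0.004,0],"twist":[0,0,0]},{"offset":[0,0.002,0],"twist":[0,0,0]}]}}

```text
t: 15.63
ee_pos: [531.6, 329.5, 414.8]
orientation: [1.658, 2.666, 0.007]
ft_force: [1.2, 0.7, -4.9]
width: 15.2
```

```bash
python3 - <<'E'
from h import *
st()
im,d,K,P=look('scene'); cv2.imwrite('pics/s10.png',cv2.resize(im[190:330,400:540],None,fx=4.5,fy=4)); np.savez('s10.npz',im=im,d=d,K=K,P=P)
plan((529,329,225),np.radians(26.3))
E
```

```text
t 15.63 grasp [532.3 329.9 251.8] w 15.2 F [ 1.2  0.7 -4.9] yaw 26.2 q [0.54 0.41 1.62 0.   1.1  0.08]
from grasp [532.4 329.9 251.8] yaw 26.2 d [ -2.7  -0.5 -26.8] rows 5
[{"offset":[0.0001,-0.0006,0.0054],"twist":[0.06,-0,-0.01]},{"offset":[0.0001,-0.0006,0.0054],"twist":[0.06,-0,-0.01]},{"offset":[0.0001,-0.0006,0.0054],"twist":[0.06,-0,-0.01]},{"offset":[0.0002,-0.0005,0.0054],"twist":[0.06,-0,-0.01]},{"offset":[0.0002,-0.0005,0.0054],"twist":[0.06,-0,-0.01]}]
```

View pics/s10.png

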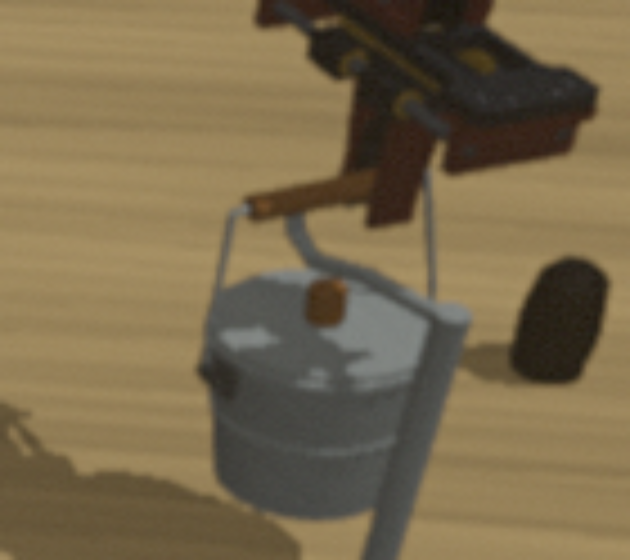

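Call:
{"name": "send_rows", "arguments": {"rows": [{"offset":[0,-0.0006,0.005],"twist":[0,0,0]},{"offset":[0,-0.0006,0.006],"twist":[0,0,0]},{"offset":[0,-0.0006,0.006],"twist":[0,0,0]},{"offset":[0,-0.0005,0.006],"twist":[0,0,0]},{"offset":[0,0,0.004],"twist":[0,0,0]}]}}

```text
t: 16.1
ee_pos: [528.9, 328.1, 385.6]
orientation: [1.658, 2.666, 0.006]
ft_force: [-0.8, -1.0, -4.9]
width: 15.1
```

```bash
python3 - <<'E'
from h import *
st()
E
```

```text
t 16.1 grasp [529.5 328.5 222.6] w 15.1 F [-0.8 -1.  -4.9] yaw 26.2 q [0.54 0.44 1.65 0.   1.05 0.08]
```

Call:
{"name": "send_rows", "arguments": {"rows": [{"offset":[0,0,0.0015],"twist":[0,0,0]},{"offset":[0,0,0.0015],"twist":[0,0,0]},{"offset":[0,0,0.0015],"twist":[0,0,0]},{"offset":[0,0,0.0015],"twist":[0,0,0]},{"offset":[0,0,0],"twist":[0,0,0]}]}}

```text
t: 16.52
ee_pos: [529.3, 328.4, 381.4]
orientation: [1.657, 2.664, 0.011]
ft_force: [-0.2, -1.1, -4.0]
width: 15.6
```

```bash
python3 - <<'E'
from h import *
st()
E
```

```text
t 16.52 grasp [530.4 329.  218.4] w 15.6 F [-0.2 -1.1 -4. ] yaw 26.3 q [ 0.54  0.44  1.66 -0.    1.03  0.08]
```

Call:
{"name": "send_rows", "arguments": {"rows": [{"offset":[0,0,0.0015],"twist":[0,0,0]},{"offset":[0,0,0.0015],"twist":[0,0,0]},{"offset":[0,0,0.0015],"twist":[0,0,0]},{"offset":[0,0,0],"twist":[0,0,0]},{"offset":[0,0,0],"twist":[0,0,0]}]}}

```text
t: 16.93
ee_pos: [529.2, 328.7, 380.9]
orientation: [1.656, 2.663, 0.014]
ft_force: [-2.3, -1.7, 0.5]
width: 15.1
```

```bash
python3 - <<'E'
from h import *
st()
im,d,K,P=look('scene'); cv2.imwrite('pics/s11.png',cv2.resize(im[190:330,400:540],None,fx=4.5,fy=4)); np.savez('s11.npz',im=im,d=d,K=K,P=P)
E
```

```text
t 16.93 grasp [530.7 329.5 217.9] w 15.1 F [-2.3 -1.7  0.5] yaw 26.2 q [ 0.54  0.44  1.66 -0.    1.03  0.08]
```

Call:
{"name": "send_rows", "arguments": {"rows": [{"offset":[0,0,0],"twist":[0,0,0]},{"offset":[0,0,0],"twist":[0,0,0]},{"offset":[0,0,0],"twist":[0,0,0]},{"offset":[0,0,0],"twist":[0,0,0]},{"offset":[0,0,0],"twist":[0,0,0]}], "gripper": 0.034}}

```text
t: 17.4
ee_pos: [530.2, 329.2, 380.5]
orientation: [1.655, 2.662, 0.02]
ft_force: [0.5, -0.1, 0.0]
width: 33.8
```

Call:
{"name": "send_rows", "arguments": {"rows": [{"offset":[0,0,-0.006],"twist":[0,0,0]},{"offset":[0,0,-0.01],"twist":[0,0,0]},{"offset":[0,0,-0.02],"twist":[0,0,0]},{"offset":[0,0,-0.03],"twist":[0,0,0]},{"offset":[0,0,-0.03],"twist":[0,0,0]}]}}

```text
t: 17.82
ee_pos: [528.0, 327.9, 474.5]
orientation: [1.658, 2.667, 0.001]
ft_force: [1.2, 0.4, 0.5]
width: 34.0
```

```bash
cat > pailchk.py <<'E'
from h import *
for c in ('scene','top'):
    im,d,K,P=look(c); cv2.imwrite(f'pics/pc_{c}.png',im); np.savez(f'pc_{c}.npz',im=im,d=d,K=K,P=P); X=cloud(d,K,P)
    p=near(X,(541,305),57,128,146); 
    A=np.c_[p[:,:2]-[541,305],np.ones(len(p))]; print(c,'lid',len(p),rect(p),np.linalg.lstsq(A,p[:,2],rcond=None)[0])
    print(c,[(r['position'],round(r['conf'],2)) for r in nets.spot_point(c,'bail_grip')[:2]],'seat proj',proj([541,305,218],K,P),'pail',[(r['position'],round(r['conf'],2)) for r in nets.spot_point(c,'pail')[:2]],proj([541,305,33],K,P))
E
python3 - <<'E'
from h import *
st()
E
python3 pailchk.py
```

```text
t 17.82 grasp [528.1 327.9 311.5] w 34.0 F [1.2 0.4 0.5] yaw 26.3 q [ 0.54  0.35  1.57 -0.    1.22  0.08]
scene lid 1237 (array([541.9, 304.1]), array([111.3, 111.8]), 85.6) [-8.42466512e-02 -2.73946113e-02  1.37357072e+02]
scene [([461.0, 282.6], 0.69), ([471.7, 249.6], 0.64)] seat proj [470.19829026 249.50575234] pail [([456.7, 313.3], 0.58)] [456.45976526 312.05719118]
top lid 499 (array([550. , 286.4]), array([106.5,  69.7]), 15.9) [2.52562002e-02 1.92561395e-02 1.37309316e+02]
top [([215.3, 212.7], 0.57)] seat proj [210.16719493 215.84153705] pail [([224.1, 225.3], 0.48)] [223.26194784 228.32515306]
```

```bash
python3 - <<'E'
from h import *
plan((680,-225,290),np.radians(69))
for n in ('scene0','top0'):
    f=np.load(n+'.npz'); X=cloud(f['d'],f['K'],f['P'])
    p=near(X,(662,-206),240,176,187)
    for _ in range(5):
        vx,vy,x0,y0=cv2.fitLine(p[:,:2].astype(np.float32),cv2.DIST_HUBER,0,.01,.01).ravel()
        e=(p[:,0]-x0)*-vy+(p[:,1]-y0)*vx; p=p[abs(e)<13]
    s=(p[:,0]-x0)*vx+(p[:,1]-y0)*vy; e=(p[:,0]-x0)*-vy+(p[:,1]-y0)*vx
    m=(s.min()+s.max())/2; print(n,len(p),np.degrees(np.arctan2(vy,vx)),'mid',x0+vx*m,y0+vy*m,'len',np.ptp(s),np.percentile(e,[2,98]))
E
```

```text
from grasp [528.  327.8 309.4] yaw 26.3 d [ 152.2 -552.8  -19.4] rows 15
[{"offset":[-0.0375,-0.0072,0.0013],"twist":[0,0,-2.85]},{"offset":[-0.0371,-0.0091,0.0013],"twist":[0,0,-2.85]},{"offset":[-0.0366,-0.0109,0.0013],"twist":[0,0,-2.85]},{"offset":[-0.036,-0.0127,0.0013],"twist":[0,0,-2.85]},{"offset":[-0.0354,-0.0145,0.0013],"twist":[0,0,-2.85]}]
[{"offset":[-0.0346,-0.0162,0.0013],"twist":[0,0,-2.85]},{"offset":[-0.0338,-0.0179,0.0013],"twist":[0,0,-2.85]},{"offset":[-0.0328,-0.0196,0.0013],"twist":[0,0,-2.85]},{"offset":[-0.0318,-0.0212,0.0013],"twist":[0,0,-2.85]},{"offset":[-0.0307,-0.0227,0.0013],"twist":[0,0,-2.85]}]
[{"offset":[-0.0296,-0.0242,0.0013],"twist":[0,0,-2.85]},{"offset":[-0.0283,-0.0257,0.0013],"twist":[0,0,-2.85]},{"offset":[-0.027,-0.0271,0.0013],"twist":[0,0,-2.85]},{"offset":[-0.0256,-0.0284,0.0013],"twist":[0,0,-2.85]},{"offset":[-0.0242,-0.0296,0.0013],"twist":[0,0,-2.85]}]
scene0 1408 68.67444 mid 665.4756845871776 -214.32599602137665 len 446.2433487630043 [-9.08922472 11.88052963]
top0 922 68.59724 mid 658.3613761564362 -211.5141353208076 len 442.94685845091465 [-10.64221669   9.93063164]
```

Call:
{"name": "send_rows", "arguments": {"rows": [{"offset":[-0.037,-0.007,0],"twist":[0,0,-2.9]},{"offset":[-0.037,-0.009,0],"twist":[0,0,-2.9]},{"offset":[-0.037,-0.011,0],"twist":[0,0,-2.9]},{"offset":[-0.036,-0.013,0],"twist":[0,0,-2.9]},{"offset":[-0.036,-0.0145,0],"twist":[0,0,-2.9]}], "gripper": 0.056}}

```text
t: 18.53
ee_pos: [578.2, 144.1, 464.7]
orientation: [-1.274, -2.862, 0.01]
ft_force: [0.9, -0.1, 0.1]
width: 55.7
```

Call:
{"name": "send_rows", "arguments": {"rows": [{"offset":[-0.035,-0.016,0.001],"twist":[0,0,-2.9]},{"offset":[-0.034,-0.018,0.001],"twist":[0,0,-2.9]},{"offset":[-0.033,-0.02,0.001],"twist":[0,0,-2.9]},{"offset":[-0.032,-0.021,0.001],"twist":[0,0,-2.9]},{"offset":[-0.031,-0.023,0.001],"twist":[0,0,-2.9]}]}}

```text
t: 18.95
ee_pos: [635.1, -48.9, 451.2]
orientation: [-0.877, -2.993, 0.014]
ft_force: [0.5, -0.7, -0.7]
width: 56.0
```

Call:
{"name": "send_rows", "arguments": {"rows": [{"offset":[-0.03,-0.024,0.001],"twist":[0,0,-2.9]},{"offset":[-0.028,-0.026,0.001],"twist":[0,0,-2.9]},{"offset":[-0.027,-0.027,0.001],"twist":[0,0,-2.9]},{"offset":[-0.025,-0.028,0.001],"twist":[0,0,-2.9]},{"offset":[-0.02,-0.025,0.001],"twist":[0,0,-2]}]}}

```text
t: 19.37
ee_pos: [692.2, -234.7, 434.9]
orientation: [-0.496, -3.063, 0.007]
ft_force: [-0.2, -0.2, 0.6]
width: 55.6
```

Call:
{"name": "send_rows", "arguments": {"rows": [{"offset":[0,0,0],"twist":[0,0,0]},{"offset":[0,0,0],"twist":[0,0,0]},{"offset":[0,0,0],"twist":[0,0,0]},{"offset":[0,0,0],"twist":[0,0,0]},{"offset":[0,0,0],"twist":[0,0,0]}]}}

```text
t: 19.78
ee_pos: [691.2, -240.0, 426.0]
orientation: [-0.503, -3.05, 0.004]
ft_force: [0.1, 0.2, 1.1]
width: 56.1
```

```bash
python3 - <<'E'
from h import *
st()
im,d,K,P=look('wrist'); cv2.imwrite('pics/w12.png',im); np.savez('w12.npz',im=im,d=d,K=K,P=P)
E
```

```text
t 19.78 grasp [ 683.1 -239.1  263.2] w 56.1 F [0.1 0.2 1.1] yaw 71.3 q [-0.35  0.57  1.33 -0.01  1.29 -1.59]
```

View pics/w12.png

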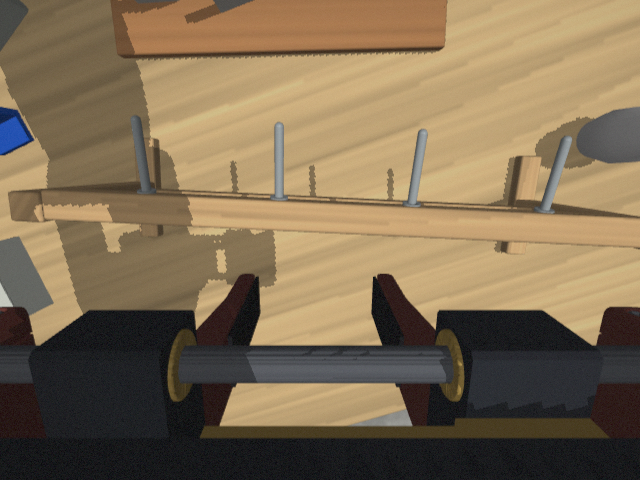

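```bash
python3 - <<'E'
from h import *
f=np.load('w12.npz'); K,P=f['K'],f['P']; X=cloud(f['d'],K,P)
tips=[onz(p,181,K,P)[:2] for p in ((567,138),(423,131),(279,124),(137,117))]
roots=[onz(p,172,K,P)[:2] for p in ((545,212),(413,206),(279,200),(149,193))]
T=np.array(tips);Q=np.array(roots); print('tips',np.round(T,1).tolist(),'spacing',np.linalg.norm(np.diff(T,axis=0),axis=1)); print('roots',np.round(Q,1).tolist(),np.linalg.norm(np.diff(Q,axis=0),axis=1)); print('len',np.linalg.norm(T-Q,axis=1))
for (u,v) in ((567,140),(423,133),(279,127),(137,121)): print('tipdepth',np.round(X[v,u],1))
d=T[0]-T[3]; print('bar ang tips',np.degrees(np.arctan2(d[1],d[0]))); d=Q[0]-Q[3]; print('roots',np.degrees(np.arctan2(d[1],d[0])))
# bar top line
p=near(X,(662,-210),215,176,187)
for _ in range(5):
    vx,vy,x0,y0=cv2.fitLine(p[:,:2].astype(np.float32),cv2.DIST_HUBER,0,.01,.01).ravel()
    e=(p[:,0]-x0)*-vy+(p[:,1]-y0)*vx; p=p[abs(e)<13]
e=(p[:,0]-x0)*-vy+(p[:,1]-y0)*vx
print('bar',np.degrees(np.arctan2(vy,vx)),x0+vx/vy*(-210-y0),np.percentile(e,[2,98]),p[:,2].mean())
E
```

```text
tips [[657.7, -65.7], [624.8, -149.4], [591.9, -233.1], [559.4, -315.8]] spacing [89.87359807 89.9641873  88.80010029]
roots [[702.2, -82.4], [669.8, -165.8], [636.9, -250.5], [604.2, -332.6]] [89.42956335 90.91714174 88.30052323]
len [47.52337165 47.83699662 48.19434026 47.82036942]
tipdepth [658.6 -67.4 183.1]
tipdepth [ 626.  -150.5  183.7]
tipdepth [ 594.  -233.5  184. ]
tipdepth [ 562.  -316.1  182.5]
bar ang tips 68.54561646283766
roots 68.60898988309587
bar 68.66615 662.5115 [-9.94809698  9.42935364] 181.93612307940143
```

```bash
python3 - <<'E'
from h import *
plan((505,-200,215),np.radians(85))
E
```

```text
from grasp [ 683.1 -238.8  263.3] yaw 71.3 d [-186.3   39.7  -48.1] rows 5
[{"offset":[0.0373,-0.0043,0.0115],"twist":[-0.06,-0.57,-2.74]},{"offset":[0.0376,-0.0025,0.0111],"twist":[-0.06,-0.57,-2.74]},{"offset":[0.0378,-0.0007,0.0107],"twist":[-0.06,-0.57,-2.74]},{"offset":[0.0379,0.0011,0.0104],"twist":[-0.06,-0.57,-2.74]},{"offset":[0.0379,0.0029,0.01],"twist":[-0.06,-0.57,-2.74]}]
```

Call:
{"name": "send_rows", "arguments": {"rows": [{"offset":[0.037,-0.004,0.002],"twist":[0,-0.57,-2.7]},{"offset":[0.038,-0.0025,0.002],"twist":[0,-0.57,-2.7]},{"offset":[0.038,0,0.003],"twist":[0,-0.57,-2.7]},{"offset":[0.038,0.001,0.01],"twist":[0,-0.57,-2.7]},{"offset":[0.03,0.003,0.015],"twist":[0,-0.57,-2.7]}]}}

```text
t: 20.25
ee_pos: [512.6, -194.3, 399.8]
orientation: [0.115, 3.13, -0.012]
ft_force: [1.0, 0.6, -0.1]
width: 56.0
```

Call:
{"name": "send_rows", "arguments": {"rows": [{"offset":[0,0,0.008],"twist":[0,0,0]},{"offset":[0,0,0.004],"twist":[0,0,0]},{"offset":[0,0,0],"twist":[0,0,0]},{"offset":[0,0,0],"twist":[0,0,0]},{"offset":[0,0,0],"twist":[0,0,0]}]}}

```text
t: 20.67
ee_pos: [508.1, -189.6, 387.7]
orientation: [0.107, 3.133, -0.01]
ft_force: [0.0, -0.2, -0.9]
width: 56.0
```

```bash
cat > tiles.py <<'E'
from h import *
st()
im,d,K,P=look('wrist'); cv2.imwrite('pics/w13.png',im); np.savez('w13.npz',im=im,d=d,K=K,P=P)
X=cloud(d,K,P)
m=(X[...,2]>91)&(X[...,2]<106)&(abs(X[...,0]-445)<90)&(abs(X[...,1]+200)<200)
n,l,s,_=cv2.connectedComponentsWithStats(m.astype(np.uint8))
for i in range(1,n):
    if s[i,4]<60: continue
    q=X[l==i]; t=q[q[:,2]>np.percentile(q[:,2],30)]; t=t[t[:,2]>t[:,2].max()-5]; print(len(t),'z',np.round(np.percentile(t[:,2],[5,50,95]),1),rect(t),'px',s[i,:4])
E
python3 tiles.py
```

```text
t 20.67 grasp [ 509.2 -190.7  224.7] w 56.0 F [ 0.  -0.2 -0.9] yaw 86.1 q [-0.38  0.32  1.83 -0.    0.98 -1.88]
511 z [ 98.8  99.5 100.5] (array([ 415.2, -318. ]), array([42.4,  8. ]), 74.6) px [105 113  63  24]
441 z [ 98.9  99.4 100.6] (array([ 442.2, -163.3]), array([ 7.9, 41.9]), 1.9) px [319 140  58  17]
444 z [ 98.9  99.4 100.5] (array([ 444.5, -242.4]), array([ 8. , 42.1]), 0.4) px [213 151  59  16]
475 z [ 98.6  99.3 100.4] (array([474.1, -88.5]), array([42.4,  8.2]), 89.0) px [417 177  60  15]
```

View pics/w13.png

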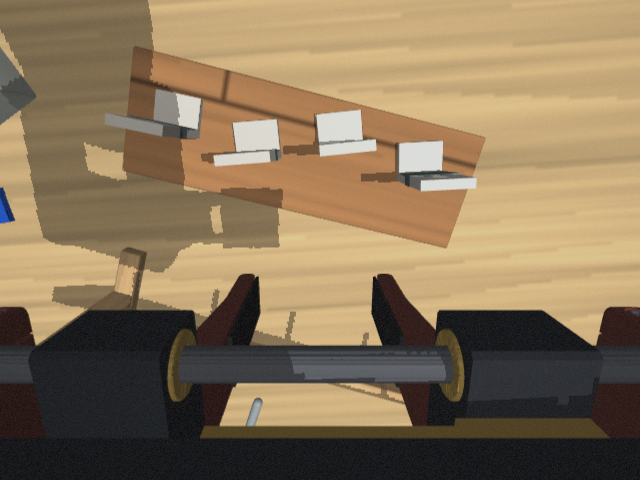

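```bash
python3 - <<'E'
from h import *
plan((474,-88.5,135),np.radians(89))
E
```

```text
from grasp [ 509.6 -190.9  224.8] yaw 86.1 d [-34.3 101.3 -89.8] rows 5
[{"offset":[0.0084,0.0198,0.0178],"twist":[-0.07,0.09,-0.59]},{"offset":[0.0081,0.0199,0.0178],"twist":[-0.07,0.09,-0.59]},{"offset":[0.0079,0.02,0.0178],"twist":[-0.07,0.09,-0.59]},{"offset":[0.0077,0.02,0.0179],"twist":[-0.07,0.09,-0.59]},{"offset":[0.0074,0.0201,0.0179],"twist":[-0.07,0.09,-0.59]}]
```

Call:
{"name": "send_rows", "arguments": {"rows": [{"offset":[0.01,0.024,0.02],"twist":[0,0.1,-0.7]},{"offset":[0.01,0.026,0.022],"twist":[0,0.1,-0.7]},{"offset":[0.01,0.025,0.022],"twist":[0,0.1,-0.7]},{"offset":[0.006,0.017,0.015],"twist":[0,0.1,-0.6]},{"offset":[0.003,0.008,0.009],"twist":[0,0.1,-0.3]}]}}

```text
t: 21.13
ee_pos: [482.1, -89.0, 300.5]
orientation: [0.029, 3.126, -0.019]
ft_force: [0.9, 0.3, -0.7]
width: 56.3
```

```bash
python3 - <<'E'
from h import *
st()
plan((474,-88.5,80),np.radians(89))
E
```

```text
t 21.13 grasp [484.5 -91.  137.6] w 56.3 F [ 0.9  0.3 -0.7] yaw 88.9 q [-0.2   0.39  2.   -0.01  0.74 -1.75]
from grasp [484.5 -91.  137.6] yaw 88.9 d [ -8.1   0.5 -57.5] rows 5
[{"offset":[0.0018,0.0002,0.0115],"twist":[-0.14,0.17,-0.01]},{"offset":[0.0018,0.0002,0.0115],"twist":[-0.14,0.17,-0.01]},{"offset":[0.0017,0.0001,0.0115],"twist":[-0.14,0.17,-0.01]},{"offset":[0.0017,0.0001,0.0115],"twist":[-0.14,0.17,-0.01]},{"offset":[0.0017,0.0001,0.0115],"twist":[-0.14,0.17,-0.01]}]
```

Call:
{"name": "send_rows", "arguments": {"rows": [{"offset":[0.004,0,0.005],"twist":[-0.2,0.25,0]},{"offset":[0.003,0,0.008],"twist":[-0.2,0.25,0]},{"offset":[0.001,0,0.014],"twist":[-0.15,0.2,0]},{"offset":[0.0005,0,0.014],"twist":[-0.1,0.1,0]},{"offset":[0,0,0.01],"twist":[-0.1,0.1,0]}]}}

```text
t: 21.55
ee_pos: [477.4, -90.3, 248.6]
orientation: [0.027, 3.137, 0.001]
ft_force: [-0.3, 0.6, -0.2]
width: 55.9
```

```bash
python3 - <<'E'
from h import *
st()
plan((474,-88.5,80),np.radians(89))
E
```

```text
t 21.55 grasp [478.2 -90.2  85.6] w 55.9 F [-0.3  0.6 -0.2] yaw 89.0 q [-0.21  0.48  2.03  0.    0.63 -1.77]
from grasp [478.2 -90.2  85.6] yaw 89.0 d [-3.4  1.8 -5.6] rows 5
5x {"offset":[0.0007,0.0003,0.0011],"twist":[0.01,0.05,0]}
```

Call:
{"name": "send_rows", "arguments": {"rows": [{"offset":[0.002,0.001,0.003],"twist":[0,0,0]},{"offset":[0.002,0.0005,0.002],"twist":[0,0,0]},{"offset":[0.0005,0,0.001],"twist":[0,0,0]},{"offset":[0,0,0],"twist":[0,0,0]},{"offset":[0,0,0],"twist":[0,0,0]}]}}

```text
t: 21.97
ee_pos: [473.9, -91.2, 241.7]
orientation: [0.032, 3.136, 0.001]
ft_force: [-1.3, -0.1, -0.2]
width: 55.8
```

Call:
{"name": "send_rows", "arguments": {"rows": [{"offset":[0,0,0],"twist":[0,0,0]},{"offset":[0,0,0],"twist":[0,0,0]},{"offset":[0,0,0],"twist":[0,0,0]},{"offset":[0,0,0],"twist":[0,0,0]},{"offset":[0,0,0],"twist":[0,0,0]}], "gripper": 0.03}}

```text
t: 22.38
ee_pos: [474.6, -91.3, 243.4]
orientation: [0.032, 3.133, -0.0]
ft_force: [0.5, -0.3, -0.5]
width: 42.3
```

```bash
python3 - <<'E'
from h import *
st()
plan((639.5,-57.7,180),np.radians(68.6))
E
```

```text
t 22.38 grasp [476.  -91.4  80.4] w 42.3 F [ 0.5 -0.3 -0.5] yaw 88.8 q [-0.22  0.49  2.03  0.    0.61 -1.77]
from grasp [476.  -91.4  80.4] yaw 88.8 d [164.9  33.6  99.6] rows 5
[{"offset":[-0.033,0.0074,-0.0196],"twist":[0.02,0.1,4.05]},{"offset":[-0.0324,0.0097,-0.0197],"twist":[0.02,0.1,4.05]},{"offset":[-0.0316,0.012,-0.0198],"twist":[0.02,0.1,4.05]},{"offset":[-0.0306,0.0141,-0.0198],"twist":[0.02,0.1,4.05]},{"offset":[-0.0295,0.0163,-0.0199],"twist":[0.02,0.1,4.05]}]
```

Call:
{"name": "send_rows", "arguments": {"rows": [{"offset":[0,0,-0.012],"twist":[0,0,1]},{"offset":[0,0,-0.025],"twist":[0,0,4]},{"offset":[0,0,-0.03],"twist":[0,0,5]},{"offset":[-0.01,0,-0.025],"twist":[0,0,5]},{"offset":[-0.02,0.005,-0.01],"twist":[0,0,3]}]}}

```text
t: 22.8
ee_pos: [500.4, -93.4, 345.5]
orientation: [-0.541, -3.089, -0.003]
ft_force: [1.2, -0.6, -0.4]
width: 42.1
```

```bash
python3 - <<'E'
from h import *
st()
plan((639.5,-57.7,181),np.radians(68.6))
E
```

```text
t 22.8 grasp [499.6 -93.  182.5] w 42.1 F [ 1.2 -0.6 -0.4] yaw 70.1 q [-0.21  0.34  1.93  0.    0.88 -1.43]
from grasp [499.6 -93.  182.5] yaw 70.1 d [139.1  35.7  -1.5] rows 5
[{"offset":[-0.0237,0.0162,0.0002],"twist":[0.01,-0.06,0.31]},{"offset":[-0.0237,0.0163,0.0002],"twist":[0.01,-0.06,0.31]},{"offset":[-0.0236,0.0164,0.0002],"twist":[0.01,-0.06,0.31]},{"offset":[-0.0235,0.0166,0.0003],"twist":[0.01,-0.06,0.31]},{"offset":[-0.0234,0.0167,0.0003],"twist":[0.01,-0.06,0.31]}]
```

Call:
{"name": "send_rows", "arguments": {"rows": [{"offset":[-0.02,0.018,0],"twist":[0,0,0.4]},{"offset":[-0.03,0.02,0],"twist":[0,0,0.4]},{"offset":[-0.03,0.02,0],"twist":[0,0,0.4]},{"offset":[-0.02,0.014,0],"twist":[0,0,0.3]},{"offset":[-0.01,0.008,0],"twist":[0,0,0]}]}}

```text
t: 23.22
ee_pos: [637.4, -56.9, 351.1]
orientation: [0.593, 3.082, 0.002]
ft_force: [-0.2, 1.0, -0.1]
width: 42.5
```

```bash
python3 - <<'E'
from h import *
st()
plan((640.5,-57.7,180.5),np.radians(68.6))
E
```

```text
t 23.22 grasp [637.9 -56.7 188.1] w 42.5 F [-0.2  1.  -0.1] yaw 68.2 q [-0.11  0.51  1.63  0.    1.   -1.3 ]
from grasp [637.9 -56.7 188.1] yaw 68.2 d [ 3.1 -0.8 -7.6] rows 5
5x {"offset":[-0.0006,0.0001,0.0015],"twist":[0.02,0.03,-0.08]}
```

Call:
{"name": "send_rows", "arguments": {"rows": [{"offset":[-0.001,0,0.004],"twist":[0,0,-0.2]},{"offset":[-0.001,0,0.003],"twist":[0,0,-0.2]},{"offset":[0,0,0.001],"twist":[0,0,0]},{"offset":[0,0,0],"twist":[0,0,0]},{"offset":[0,0,0],"twist":[0,0,0]}]}}

```text
t: 23.63
ee_pos: [638.8, -57.1, 340.4]
orientation: [0.579, 3.088, 0.002]
ft_force: [-1.1, -0.9, -1.0]
width: 42.2
```

```bash
python3 - <<'E'
from h import *
st()
plan((678,-72.3,180.5),np.radians(68.6))
E
```

```text
t 23.63 grasp [638.8 -56.9 177.4] w 42.2 F [-1.1 -0.9 -1. ] yaw 68.8 q [-0.11  0.52  1.64  0.    0.98 -1.31]
from grasp [638.8 -56.9 177.4] yaw 68.8 d [ 39.2 -15.2   3.1] rows 5
5x {"offset":[-0.0084,0,-0.0006],"twist":[0.01,0,0.03]}
```

Call:
{"name": "send_rows", "arguments": {"rows": [{"offset":[-0.002,0,-0.003],"twist":[0,0,0]},{"offset":[-0.008,0,-0.0005],"twist":[0,0,0]},{"offset":[-0.01,0,0],"twist":[0,0,0]},{"offset":[-0.01,0,0],"twist":[0,0,0]},{"offset":[-0.007,0,0],"twist":[0,0,0]}]}}

```text
t: 24.05
ee_pos: [673.5, -72.5, 345.2]
orientation: [-0.581, -3.087, -0.001]
ft_force: [-1.2, 0.7, -2.0]
width: 42.2
```

```bash
python3 - <<'E'
from h import *
st()
plan((678,-72.3,173),np.radians(68.6))
E
```

```text
t 24.05 grasp [673.4 -72.3 182.2] w 42.2 F [-1.2  0.7 -2. ] yaw 68.7 q [-0.12  0.56  1.55  0.    1.03 -1.32]
from grasp [673.4 -72.3 182.2] yaw 68.7 d [ 4.5  0.2 -9.2] rows 5
5x {"offset":[-0.0008,0.0004,0.0018],"twist":[0.01,-0.01,0.02]}
```

Call:
{"name": "send_rows", "arguments": {"rows": [{"offset":[-0.002,0.001,0.001],"twist":[0,0,0]},{"offset":[-0.001,0.0005,0.002],"twist":[0,0,0]},{"offset":[0,0,0.002],"twist":[0,0,0]},{"offset":[0,0,0.002],"twist":[0,0,0]},{"offset":[0,0,0.001],"twist":[0,0,0]}]}}

```text
t: 24.47
ee_pos: [679.4, -73.3, 336.0]
orientation: [0.582, 3.087, 0.001]
ft_force: [-0.4, 0.3, -0.4]
width: 41.9
```

```bash
python3 - <<'E'
from h import *
st()
E
```

```text
t 24.47 grasp [679.5 -73.2 173. ] w 41.9 F [-0.4  0.3 -0.4] yaw 68.6 q [-0.13  0.58  1.54  0.    1.02 -1.32]
```

Call:
{"name": "send_rows", "arguments": {"rows": [{"offset":[0,0,0.001],"twist":[0,0,0]},{"offset":[0,0,0.001],"twist":[0,0,0]},{"offset":[0,0,0],"twist":[0,0,0]},{"offset":[0,0,0],"twist":[0,0,0]},{"offset":[0,0,0],"twist":[0,0,0]}]}}

```text
t: 24.88
ee_pos: [679.0, -73.0, 335.2]
orientation: [0.581, 3.086, 0.001]
ft_force: [0.2, -0.1, 0.4]
width: 42.1
```

Call:
{"name": "send_rows", "arguments": {"rows": [{"offset":[0,0,0],"twist":[0,0,0]},{"offset":[0,0,0],"twist":[0,0,0]},{"offset":[0,0,0],"twist":[0,0,0]},{"offset":[0,0,0],"twist":[0,0,0]},{"offset":[0,0,0],"twist":[0,0,0]}], "gripper": 0.056}}

```text
t: 25.3
ee_pos: [678.8, -72.7, 334.9]
orientation: [0.581, 3.086, 0.001]
ft_force: [-0.1, -0.6, 0.7]
width: 55.9
```

Call:
{"name": "send_rows", "arguments": {"rows": [{"offset":[0,0,-0.01],"twist":[0,0,0]},{"offset":[0,0,-0.015],"twist":[0,0,0]},{"offset":[0,0,-0.025],"twist":[0,0,0]},{"offset":[0,0,-0.02],"twist":[0,0,0]},{"offset":[0,0,-0.01],"twist":[0,0,0]}]}}

```text
t: 25.72
ee_pos: [677.9, -72.7, 416.1]
orientation: [-0.58, -3.081, -0.001]
ft_force: [-0.2, 0.4, 0.2]
width: 56.0
```

```bash
cat > rk.py <<'E'
from h import *
u=np.array([.931,-.365]); v=np.array([.365,.931]); C=np.array([653.5,-208.2])
def rk(c='scene'):
    im,d,K,P=look(c); X=cloud(d,K,P).reshape(-1,3)
    o=-(X[:,:2]-C)@u; y=(X[:,:2]-C)@v
    for i,py in enumerate((135,45,-45,-135)):
        m=(abs(y-py)<35)&(o>-2)&(o<75)&(X[:,2]>85)&(X[:,2]<225); q=np.c_[o,y-py,X[:,2]][m]
        b=q[q[:,2]<165]
        print(c,'peg',i+1,'below165:',len(b),np.round(np.percentile(b,[2,50,98],axis=0),0).tolist() if len(b) else '','top',np.round(np.percentile(q[:,2],99),0) if len(q) else '')
E
python3 - <<'E'
from rk import *
st(); rk(); rk('top')
plan((442.2,-163.3,185),np.radians(91.9))
E
```

```text
t 25.72 grasp [676.9 -72.4 253.1] w 56.0 F [-0.2  0.4  0.2] yaw 68.7 q [-0.12  0.5   1.48  0.    1.17 -1.32]
scene peg 1 below165: 125 [[17.0, -22.0, 105.0], [21.0, 2.0, 116.0], [29.0, 21.0, 165.0]] top 192.0
scene peg 2 below165: 0  top 182.0
scene peg 3 below165: 0  top 182.0
scene peg 4 below165: 0  top 181.0
top peg 1 below165: 0  top 
top peg 2 below165: 3 [[2.0, -27.0, 160.0], [3.0, -21.0, 161.0], [3.0, -12.0, 164.0]] top 186.0
top peg 3 below165: 13 [[0.0, -31.0, 155.0], [2.0, 10.0, 163.0], [4.0, 29.0, 165.0]] top 187.0
top peg 4 below165: 8 [[2.0, -33.0, 159.0], [3.0, -10.0, 163.0], [4.0, 29.0, 164.0]] top 188.0
from grasp [677.5 -72.5 253.1] yaw 68.7 d [-236.   -90.6  -68.1] rows 10
[{"offset":[0.0187,-0.017,0.0069],"twist":[0,-0.02,-2.32]},{"offset":[0.0193,-0.0162,0.0069],"twist":[0,-0.02,-2.32]},{"offset":[0.02,-0.0155,0.0069],"twist":[0,-0.02,-2.32]},{"offset":[0.0206,-0.0146,0.0069],"twist":[0,-0.02,-2.32]},{"offset":[0.0212,-0.0138,0.0069],"twist":[0,-0.02,-2.32]}]
[{"offset":[0.0217,-0.0129,0.0069],"twist":[0,-0.02,-2.32]},{"offset":[0.0222,-0.012,0.0068],"twist":[0,-0.02,-2.32]},{"offset":[0.0227,-0.0111,0.0068],"twist":[0,-0.02,-2.32]},{"offset":[0.0231,-0.0102,0.0068],"twist":[0,-0.02,-2.32]},{"offset":[0.0235,-0.0092,0.0068],"twist":[0,-0.02,-2.32]}]
```

Call:
{"name": "send_rows", "arguments": {"rows": [{"offset":[0.019,-0.017,0],"twist":[0,0,-2.3]},{"offset":[0.0195,-0.016,0],"twist":[0,0,-2.3]},{"offset":[0.02,-0.0155,0.002],"twist":[0,0,-2.3]},{"offset":[0.021,-0.0145,0.006],"twist":[0,0,-2.3]},{"offset":[0.021,-0.014,0.01],"twist":[0,0,-2.3]}]}}

```text
t: 26.23
ee_pos: [558.2, -117.2, 395.5]
orientation: [-0.251, -3.13, -0.002]
ft_force: [-0.2, -0.9, -0.7]
width: 56.0
```

Call:
{"name": "send_rows", "arguments": {"rows": [{"offset":[0.024,-0.014,0.018],"twist":[0,0,-2.6]},{"offset":[0.025,-0.013,0.02],"twist":[0,0,-2.6]},{"offset":[0.025,-0.012,0.02],"twist":[0,0,-2.5]},{"offset":[0.02,-0.009,0.018],"twist":[0,0,-2.3]},{"offset":[0.01,-0.004,0.01],"twist":[0,0,-1.5]}]}}

```text
t: 26.65
ee_pos: [440.2, -161.0, 303.4]
orientation: [0.083, -3.135, -0.005]
ft_force: [0.0, -0.5, -0.4]
width: 56.2
```

```bash
python3 - <<'E'
from h import *
st()
plan((442.2,-163.3,80),np.radians(91.9))
E
```

```text
t 26.65 grasp [ 439.4 -160.5  140.4] w 56.2 F [ 0.  -0.5 -0.4] yaw 93.0 q [-0.38  0.36  2.04  0.    0.75 -2.  ]
from grasp [ 439.4 -160.5  140.4] yaw 93.0 d [  2.   -2.3 -60.4] rows 5
5x {"offset":[-0.0004,-0.0005,0.0121],"twist":[0.03,-0.06,0.22]}
```

Call:
{"name": "send_rows", "arguments": {"rows": [{"offset":[-0.001,-0.001,0.009],"twist":[0,0,0.4]},{"offset":[-0.001,-0.001,0.012],"twist":[0,0,0.4]},{"offset":[0,0,0.014],"twist":[0,0,0.2]},{"offset":[0,0,0.013],"twist":[0,0,0]},{"offset":[0,0,0.007],"twist":[0,0,0]}]}}

```text
t: 27.07
ee_pos: [439.4, -162.8, 242.2]
orientation: [0.041, -3.131, -0.008]
ft_force: [-0.0, 0.0, 0.1]
width: 56.1
```

Call:
{"name": "send_rows", "arguments": {"rows": [{"offset":[0,0,0.001],"twist":[0,0,0]},{"offset":[0,0,0],"twist":[0,0,0]},{"offset":[0,0,0],"twist":[0,0,0]},{"offset":[0,0,0],"twist":[0,0,0]},{"offset":[0,0,0],"twist":[0,0,0]}]}}

```text
t: 27.48
ee_pos: [441.0, -162.2, 239.9]
orientation: [0.04, -3.13, -0.009]
ft_force: [0.8, -0.2, 0.3]
width: 56.2
```

```bash
python3 - <<'E'
from h import *
st()
plan((442.2,-163.3,80),np.radians(91.9))
E
```

```text
t 27.48 grasp [ 439.1 -161.3   76.9] w 56.2 F [ 0.8 -0.2  0.3] yaw 91.5 q [-0.38  0.48  2.06  0.    0.61 -1.98]
from grasp [ 439.1 -161.3   76.9] yaw 91.5 d [ 1.2 -1.1  3.1] rows 5
5x {"offset":[-0.0002,-0.0002,-0.0006],"twist":[0.07,-0.13,-0.09]}
```

Call:
{"name": "send_rows", "arguments": {"rows": [{"offset":[-0.001,0,-0.001],"twist":[0,-0.3,0]},{"offset":[0,0,-0.001],"twist":[0,-0.3,0]},{"offset":[0,0,0],"twist":[0,0,0]},{"offset":[0,0,0],"twist":[0,0,0]},{"offset":[0,0,0],"twist":[0,0,0]}], "gripper": 0.03}}

```text
t: 27.9
ee_pos: [442.8, -162.4, 244.0]
orientation: [-0.04, 3.137, 0.007]
ft_force: [-0.0, 0.2, -0.3]
width: 42.3
```

Call:
{"name": "send_rows", "arguments": {"rows": [{"offset":[0,0,0],"twist":[0,0,0]},{"offset":[0,0,0],"twist":[0,0,0]},{"offset":[0,0,0],"twist":[0,0,0]},{"offset":[0,0,0],"twist":[0,0,0]},{"offset":[0,0,0],"twist":[0,0,0]}]}}

```text
t: 28.32
ee_pos: [442.6, -162.4, 244.0]
orientation: [-0.039, 3.138, 0.007]
ft_force: [0.1, 0.6, -0.2]
width: 42.0
```

```bash
python3 - <<'E'
from h import *
st()
plan((606.6,-141.5,181),np.radians(68.6))
E
```

```text
t 28.32 grasp [ 443.2 -161.6   81. ] w 42.0 F [ 0.1  0.6 -0.2] yaw 91.4 q [-0.38  0.47  2.06  0.01  0.61 -1.98]
from grasp [ 443.2 -161.6   81. ] yaw 91.4 d [164.   20.9 100. ] rows 5
[{"offset":[-0.033,0.0034,-0.0199],"twist":[0.06,0.03,4.57]},{"offset":[-0.0326,0.006,-0.0199],"twist":[0.06,0.03,4.57]},{"offset":[-0.032,0.0086,-0.0199],"twist":[0.06,0.03,4.57]},{"offset":[-0.0312,0.0111,-0.0199],"twist":[0.06,0.03,4.57]},{"offset":[-0.0302,0.0135,-0.02],"twist":[0.06,0.03,4.57]}]
```

Call:
{"name": "send_rows", "arguments": {"rows": [{"offset":[0,0,-0.012],"twist":[0,0,2]},{"offset":[0,0,-0.025],"twist":[0,0,5]},{"offset":[0,0,-0.03],"twist":[0,0,6]},{"offset":[-0.01,0,-0.025],"twist":[0,0,6]},{"offset":[-0.02,0.005,-0.01],"twist":[0,0,3]}]}}

```text
t: 28.73
ee_pos: [469.0, -165.5, 345.5]
orientation: [-0.584, -3.075, -0.012]
ft_force: [-0.1, -0.7, -0.7]
width: 41.9
```

```bash
python3 - <<'E'
from h import *
st()
plan((606.6,-141.5,181),np.radians(68.6))
E
```

```text
t 28.73 grasp [ 467.4 -163.9  182.5] w 41.9 F [-0.1 -0.7 -0.7] yaw 68.5 q [-0.36  0.32  1.95  0.01  0.88 -1.56]
from grasp [ 467.4 -163.9  182.5] yaw 68.5 d [137.6  24.   -1.5] rows 5
[{"offset":[-0.0238,0.0145,0.0001],"twist":[0.06,-0.15,-0.02]},{"offset":[-0.0239,0.0145,0.0001],"twist":[0.06,-0.15,-0.02]},{"offset":[-0.0239,0.0145,0.0002],"twist":[0.06,-0.15,-0.02]},{"offset":[-0.0239,0.0145,0.0002],"twist":[0.06,-0.15,-0.02]},{"offset":[-0.0239,0.0145,0.0003],"twist":[0.06,-0.15,-0.02]}]
```

Call:
{"name": "send_rows", "arguments": {"rows": [{"offset":[-0.02,0.015,0],"twist":[0,-0.15,0]},{"offset":[-0.03,0.018,0],"twist":[0,-0.15,0]},{"offset":[-0.03,0.018,0],"twist":[0,-0.15,0]},{"offset":[-0.022,0.013,0],"twist":[0,-0.1,0]},{"offset":[-0.011,0.006,0.001],"twist":[0,-0.1,0]}]}}

```text
t: 29.15
ee_pos: [605.8, -142.1, 349.7]
orientation: [0.595, 3.076, 0.007]
ft_force: [0.9, -0.8, -0.2]
width: 42.0
```

Call:
{"name": "send_rows", "arguments": {"rows": [{"offset":[0,0,0.003],"twist":[0,0,0]},{"offset":[0,0,0],"twist":[0,0,0]},{"offset":[0,0,0],"twist":[0,0,0]},{"offset":[0,0,0],"twist":[0,0,0]},{"offset":[0,0,0],"twist":[0,0,0]}]}}

```text
t: 29.57
ee_pos: [605.2, -141.5, 344.5]
orientation: [0.594, 3.08, 0.007]
ft_force: [-0.1, -0.2, -0.8]
width: 42.3
```

```bash
python3 - <<'E'
from h import *
st()
plan((606.6,-141.5,181),np.radians(68.6))
plan((644,-156.1,181),np.radians(68.6))
E
```

```text
t 29.57 grasp [ 606.2 -141.   181.5] w 42.3 F [-0.1 -0.2 -0.8] yaw 68.2 q [-0.25  0.49  1.68  0.01  0.97 -1.44]
from grasp [ 606.2 -141.   181.5] yaw 68.2 d [ 1.4  0.  -0.5] rows 5
5x {"offset":[-0.0003,0.0001,0.0001],"twist":[0.06,0.05,-0.08]}
from grasp [ 606.2 -141.   181.5] yaw 68.2 d [ 38.8 -14.6  -0.5] rows 5
[{"offset":[-0.0083,0.0002,0.0001],"twist":[0.06,0.05,-0.08]},{"offset":[-0.0083,0.0002,0.0001],"twist":[0.06,0.05,-0.08]},{"offset":[-0.0083,0.0002,0.0001],"twist":[0.06,0.05,-0.08]},{"offset":[-0.0083,0.0001,0.0001],"twist":[0.06,0.05,-0.08]},{"offset":[-0.0083,0.0001,0.0001],"twist":[0.06,0.05,-0.08]}]
```

Call:
{"name": "send_rows", "arguments": {"rows": [{"offset":[-0.004,0.0002,0],"twist":[0,0,0]},{"offset":[-0.009,0.0002,0],"twist":[0,0,0]},{"offset":[-0.01,0.0002,0],"twist":[0,0,0]},{"offset":[-0.01,0.0002,0],"twist":[0,0,0]},{"offset":[-0.007,0,0],"twist":[0,0,0]}]}}

```text
t: 29.98
ee_pos: [643.1, -157.5, 345.4]
orientation: [0.597, 3.081, 0.007]
ft_force: [-3.9, 1.6, -4.3]
width: 42.0
```

```bash
python3 - <<'E'
from h import *
st()
plan((644,-156.1,172.5),np.radians(68.6))
E
```

```text
t 29.98 grasp [ 643.8 -156.9  182.4] w 42.0 F [-3.9  1.6 -4.3] yaw 68.1 q [-0.26  0.54  1.58  0.01  1.01 -1.45]
from grasp [ 643.8 -156.9  182.4] yaw 68.1 d [ 0.9  1.4 -9.9] rows 5
5x {"offset":[-0.0001,0.0003,0.002],"twist":[0.06,0.03,-0.1]}
```

Call:
{"name": "send_rows", "arguments": {"rows": [{"offset":[0,0.001,0.002],"twist":[0,0,0]},{"offset":[0,0,0.002],"twist":[0,0,0]},{"offset":[0,0,0.002],"twist":[0,0,0]},{"offset":[0,0,0.002],"twist":[0,0,0]},{"offset":[0,0,0.001],"twist":[0,0,0]}]}}

```text
t: 30.4
ee_pos: [645.8, -157.5, 335.2]
orientation: [0.597, 3.079, 0.007]
ft_force: [-2.0, -0.4, 6.1]
width: 42.2
```

Call:
{"name": "send_rows", "arguments": {"rows": [{"offset":[0,0,0.001],"twist":[0,0,0]},{"offset":[0,0,0],"twist":[0,0,0]},{"offset":[0,0,0],"twist":[0,0,0]},{"offset":[0,0,0],"twist":[0,0,0]},{"offset":[0,0,0],"twist":[0,0,0]}]}}

```text
t: 30.82
ee_pos: [645.4, -157.3, 335.7]
orientation: [0.596, 3.078, 0.006]
ft_force: [0.6, -0.8, -0.1]
width: 41.7
```

```bash
python3 - <<'E'
from h import *
st()
plan((644,-156.1,172.5),np.radians(68.6))
E
```

```text
t 30.82 grasp [ 646.5 -156.8  172.7] w 41.7 F [ 0.6 -0.8 -0.1] yaw 68.1 q [-0.26  0.56  1.59  0.01  0.99 -1.45]
from grasp [ 646.5 -156.8  172.7] yaw 68.1 d [-1.4  1.2 -0.2] rows 5
5x {"offset":[0.0003,0.0001,0],"twist":[0.06,0.06,-0.1]}
```

Touched down on the peg (6 N upward, then settled). Release, lift, and head to tile C.

Call:
{"name": "send_rows", "arguments": {"rows": [{"offset":[0,0,0],"twist":[0,0,0]},{"offset":[0,0,0],"twist":[0,0,0]},{"offset":[0,0,0],"twist":[0,0,0]},{"offset":[0,0,0],"twist":[0,0,0]},{"offset":[0,0,0],"twist":[0,0,0]}], "gripper": 0.056}}

```text
t: 31.23
ee_pos: [645.2, -157.0, 335.3]
orientation: [0.596, 3.079, 0.007]
ft_force: [-0.6, 0.3, -0.3]
width: 56.2
```

Call:
{"name": "send_rows", "arguments": {"rows": [{"offset":[0,0,-0.01],"twist":[0,0,0]},{"offset":[0,0,-0.015],"twist":[0,0,0]},{"offset":[0,0,-0.025],"twist":[0,0,0]},{"offset":[0,0,-0.02],"twist":[0,0,0]},{"offset":[0,0,-0.01],"twist":[0,0,0]}]}}

```text
t: 31.65
ee_pos: [643.9, -157.1, 416.7]
orientation: [-0.597, -3.083, -0.007]
ft_force: [0.3, 0.1, 1.1]
width: 56.0
```

```bash
python3 - <<'E'
from rk import *
st(); rk()
plan((444.5,-242.4,130),np.radians(90.4))
E
```

```text
t 31.65 grasp [ 643.8 -156.3  253.7] w 56.0 F [0.3 0.1 1.1] yaw 68.1 q [-0.26  0.47  1.53  0.01  1.15 -1.45]
scene peg 1 below165: 123 [[18.0, -21.0, 107.0], [21.0, 3.0, 117.0], [29.0, 21.0, 164.0]] top 192.0
scene peg 2 below165: 112 [[17.0, -22.0, 105.0], [21.0, 2.0, 115.0], [29.0, 21.0, 165.0]] top 192.0
scene peg 3 below165: 0  top 182.0
scene peg 4 below165: 0  top 181.0
from grasp [ 644.8 -156.5  255.5] yaw 68.1 d [-199.9  -85.2 -125.5] rows 10
[{"offset":[0.0154,-0.0154,0.0125],"twist":[0.03,0.01,-2.23]},{"offset":[0.016,-0.0148,0.0125],"twist":[0.03,0.01,-2.23]},{"offset":[0.0165,-0.0142,0.0125],"twist":[0.03,0.01,-2.23]},{"offset":[0.0171,-0.0135,0.0125],"twist":[0.03,0.01,-2.23]},{"offset":[0.0176,-0.0128,0.0125],"twist":[0.03,0.01,-2.23]}]
[{"offset":[0.0181,-0.0121,0.0125],"twist":[0.03,0.01,-2.23]},{"offset":[0.0185,-0.0114,0.0125],"twist":[0.03,0.01,-2.23]},{"offset":[0.0189,-0.0107,0.0125],"twist":[0.03,0.01,-2.23]},{"offset":[0.0193,-0.0099,0.0125],"twist":[0.03,0.01,-2.23]},{"offset":[0.0197,-0.0092,0.0125],"twist":[0.03,0.01,-2.23]}]
```

Call:
{"name": "send_rows", "arguments": {"rows": [{"offset":[0.0155,-0.0155,0],"twist":[0,0,-2.2]},{"offset":[0.016,-0.015,0],"twist":[0,0,-2.2]},{"offset":[0.0165,-0.014,0.002],"twist":[0,0,-2.2]},{"offset":[0.017,-0.0135,0.006],"twist":[0,0,-2.2]},{"offset":[0.018,-0.013,0.01],"twist":[0,0,-2.2]}]}}

```text
t: 32.12
ee_pos: [544.1, -199.9, 402.2]
orientation: [0.279, 3.117, 0.004]
ft_force: [0.7, -0.6, 0.4]
width: 55.9
```

Call:
{"name": "send_rows", "arguments": {"rows": [{"offset":[0.02,-0.0135,0.018],"twist":[0,0,-2.4]},{"offset":[0.021,-0.0125,0.02],"twist":[0,0,-2.4]},{"offset":[0.021,-0.0115,0.02],"twist":[0,0,-2.3]},{"offset":[0.017,-0.009,0.018],"twist":[0,0,-2]},{"offset":[0.01,-0.005,0.01],"twist":[0,0,-1.5]}]}}

```text
t: 32.53
ee_pos: [444.5, -242.7, 311.8]
orientation: [-0.027, 3.127, 0.001]
ft_force: [-0.9, -0.3, -0.4]
width: 56.2
```

```bash
python3 - <<'E'
from h import *
st()
plan((444.5,-242.4,80),np.radians(90.4))
E
```

```text
t 32.53 grasp [ 446.8 -242.6  148.8] w 56.2 F [-0.9 -0.3 -0.4] yaw 91.0 q [-0.53  0.39  1.96  0.01  0.78 -2.12]
from grasp [ 446.8 -242.6  148.8] yaw 91.0 d [  0.    0.3 -68.8] rows 5
[{"offset":[0.0002,0.0001,0.0138],"twist":[0.01,0.17,0.11]},{"offset":[0.0002,0.0001,0.0138],"twist":[0.01,0.17,0.11]},{"offset":[0.0001,0.0001,0.0138],"twist":[0.01,0.17,0.11]},{"offset":[0.0001,0.0001,0.0138],"twist":[0.01,0.17,0.11]},{"offset":[0,0.0001,0.0138],"twist":[0.01,0.17,0.11]}]
```

Call:
{"name": "send_rows", "arguments": {"rows": [{"offset":[0,0,0.01],"twist":[0,0.2,0.2]},{"offset":[0,0,0.015],"twist":[0,0.2,0.1]},{"offset":[0,0,0.016],"twist":[0,0.2,0]},{"offset":[0,0,0.014],"twist":[0,0.2,0]},{"offset":[0,0,0.008],"twist":[0,0,0]}]}}

```text
t: 32.95
ee_pos: [443.5, -243.1, 244.3]
orientation: [0.006, -3.14, -0.002]
ft_force: [0.6, 0.1, -0.5]
width: 56.1
```

Call:
{"name": "send_rows", "arguments": {"rows": [{"offset":[0,0,0],"twist":[0,0,0]},{"offset":[0,0,0],"twist":[0,0,0]},{"offset":[0,0,0],"twist":[0,0,0]},{"offset":[0,0,0],"twist":[0,0,0]},{"offset":[0,0,0],"twist":[0,0,0]}]}}

```text
t: 33.37
ee_pos: [445.3, -242.5, 243.7]
orientation: [0.006, -3.14, -0.002]
ft_force: [0.7, -0.3, -0.4]
width: 56.0
```

```bash
python3 - <<'E'
from h import *
st()
plan((444.5,-242.4,80),np.radians(90.4))
E
```

```text
t 33.37 grasp [ 445.  -242.2   80.7] w 56.0 F [ 0.7 -0.3 -0.4] yaw 90.2 q [-0.52  0.51  1.98  0.    0.65 -2.1 ]
from grasp [ 445.  -242.2   80.7] yaw 90.2 d [-0.8  0.1 -0.7] rows 5
5x {"offset":[0.0002,0,0.0001],"twist":[0.02,-0.02,-0.04]}
```

Call:
{"name": "send_rows", "arguments": {"rows": [{"offset":[0,0,0],"twist":[0,0,0]},{"offset":[0,0,0],"twist":[0,0,0]},{"offset":[0,0,0],"twist":[0,0,0]},{"offset":[0,0,0],"twist":[0,0,0]},{"offset":[0,0,0],"twist":[0,0,0]}], "gripper": 0.03}}

```text
t: 33.78
ee_pos: [445.9, -242.8, 245.8]
orientation: [-0.005, 3.14, -0.001]
ft_force: [-0.2, 0.5, -1.1]
width: 41.5
```

Call:
{"name": "send_rows", "arguments": {"rows": [{"offset":[0,0,-0.012],"twist":[0,0,2]},{"offset":[0,0,-0.025],"twist":[0,0,5]},{"offset":[0,0,-0.03],"twist":[0,0,6]},{"offset":[-0.01,0,-0.025],"twist":[0,0,5]},{"offset":[-0.02,0.005,-0.01],"twist":[0,0,3]}]}}

```text
t: 34.2
ee_pos: [472.4, -245.4, 347.3]
orientation: [-0.591, -3.074, -0.006]
ft_force: [0.8, 0.3, -0.7]
width: 41.7
```

```bash
python3 - <<'E'
from h import *
st()
plan((573.8,-225.3,181),np.radians(68.6))
E
```

```text
t 34.2 grasp [ 470.7 -244.5  184.4] w 41.7 F [ 0.8  0.3 -0.7] yaw 68.2 q [-0.5   0.37  1.88  0.    0.91 -1.69]
from grasp [ 470.7 -244.5  184.4] yaw 68.2 d [101.4  20.1  -3.3] rows 5
[{"offset":[-0.0174,0.0113,0.0005],"twist":[0.02,-0.14,-0.07]},{"offset":[-0.0174,0.0112,0.0005],"twist":[0.02,-0.14,-0.07]},{"offset":[-0.0174,0.0112,0.0006],"twist":[0.02,-0.14,-0.07]},{"offset":[-0.0174,0.0112,0.0006],"twist":[0.02,-0.14,-0.07]},{"offset":[-0.0174,0.0112,0.0006],"twist":[0.02,-0.14,-0.07]}]
```

Call:
{"name": "send_rows", "arguments": {"rows": [{"offset":[-0.016,0.012,0],"twist":[0,-0.15,0]},{"offset":[-0.022,0.014,0.001],"twist":[0,-0.15,0]},{"offset":[-0.022,0.014,0.001],"twist":[0,-0.15,0]},{"offset":[-0.016,0.01,0],"twist":[0,-0.1,0]},{"offset":[-0.008,0.004,0.001],"twist":[0,-0.1,0]}]}}

```text
t: 34.62
ee_pos: [575.8, -227.2, 349.8]
orientation: [0.601, 3.074, -0.001]
ft_force: [-0.5, 0.0, -1.0]
width: 41.7
```

Call:
{"name": "send_rows", "arguments": {"rows": [{"offset":[0,0,0.003],"twist":[0,0,0]},{"offset":[0,0,0],"twist":[0,0,0]},{"offset":[0,0,0],"twist":[0,0,0]},{"offset":[0,0,0],"twist":[0,0,0]},{"offset":[0,0,0],"twist":[0,0,0]}]}}

```text
t: 35.03
ee_pos: [573.9, -227.1, 344.6]
orientation: [0.601, 3.078, -0.0]
ft_force: [0.8, 0.4, -0.1]
width: 41.9
```

```bash
python3 - <<'E'
from h import *
st()
plan((611,-239.9,181),np.radians(68.6))
E
```

```text
t 35.03 grasp [ 574.7 -227.3  181.6] w 41.9 F [ 0.8  0.4 -0.1] yaw 67.9 q [-0.4   0.48  1.69  0.    0.96 -1.58]
from grasp [ 574.7 -227.3  181.6] yaw 67.9 d [ 37.1 -12.8  -0.6] rows 5
[{"offset":[-0.0078,0.0004,0.0002],"twist":[0.01,0.06,-0.14]},{"offset":[-0.0078,0.0004,0.0001],"twist":[0.01,0.06,-0.14]},{"offset":[-0.0078,0.0004,0.0001],"twist":[0.01,0.06,-0.14]},{"offset":[-0.0078,0.0004,0.0001],"twist":[0.01,0.06,-0.14]},{"offset":[-0.0078,0.0003,0.0001],"twist":[0.01,0.06,-0.14]}]
```

Call:
{"name": "send_rows", "arguments": {"rows": [{"offset":[-0.003,0.0015,0.0005],"twist":[0,0,-0.3]},{"offset":[-0.008,0.0005,0],"twist":[0,0,-0.2]},{"offset":[-0.01,0.0002,0],"twist":[0,0,-0.2]},{"offset":[-0.01,0.0002,0],"twist":[0,0,0]},{"offset":[-0.006,0,0],"twist":[0,0,0]}]}}

```text
t: 35.45
ee_pos: [610.0, -240.1, 344.8]
orientation: [0.583, 3.083, -0.0]
ft_force: [-0.1, -0.4, -0.6]
width: 42.0
```

```bash
python3 - <<'E'
from h import *
st()
plan((611,-239.9,173),np.radians(68.6))
E
```

```text
t 35.45 grasp [ 610.7 -240.3  181.8] w 42.0 F [-0.1 -0.4 -0.6] yaw 68.6 q [-0.39  0.53  1.6   0.    1.   -1.59]
from grasp [ 610.7 -240.3  181.8] yaw 68.6 d [ 1.   0.2 -8.8] rows 5
5x {"offset":[-0.0002,0.0001,0.0018],"twist":[0.01,0.05,-0]}
```

Call:
{"name": "send_rows", "arguments": {"rows": [{"offset":[0,0,0.002],"twist":[0,0,0]},{"offset":[0,0,0.002],"twist":[0,0,0]},{"offset":[0,0,0.002],"twist":[0,0,0]},{"offset":[0,0,0.002],"twist":[0,0,0]},{"offset":[0,0,0.001],"twist":[0,0,0]}]}}

```text
t: 35.87
ee_pos: [612.5, -241.1, 337.2]
orientation: [0.582, 3.08, -0.001]
ft_force: [-3.1, 1.6, 12.3]
width: 41.9
```

Call:
{"name": "send_rows", "arguments": {"rows": [{"offset":[0,0,0.0005],"twist":[0,0,0]},{"offset":[0,0,0],"twist":[0,0,0]},{"offset":[0,0,0],"twist":[0,0,0]},{"offset":[0,0,0],"twist":[0,0,0]},{"offset":[0,0,0],"twist":[0,0,0]}]}}

```text
t: 36.28
ee_pos: [612.0, -240.9, 337.9]
orientation: [0.582, 3.079, -0.002]
ft_force: [0.9, -0.2, 1.2]
width: 41.3
```

```bash
python3 - <<'E'
from h import *
st()
E
```

```text
t 36.28 grasp [ 613.4 -241.4  174.9] w 41.3 F [ 0.9 -0.2  1.2] yaw 68.6 q [-0.39  0.54  1.6   0.    0.99 -1.59]
```

On the peg (12 N contact then relaxed). Release, lift, go to tile D.

Call:
{"name": "send_rows", "arguments": {"rows": [{"offset":[0,0,0],"twist":[0,0,0]},{"offset":[0,0,0],"twist":[0,0,0]},{"offset":[0,0,0],"twist":[0,0,0]},{"offset":[0,0,0],"twist":[0,0,0]},{"offset":[0,0,0],"twist":[0,0,0]}], "gripper": 0.056}}

```text
t: 36.7
ee_pos: [611.5, -240.6, 336.7]
orientation: [0.582, 3.081, -0.001]
ft_force: [0.6, -0.1, 0.2]
width: 56.3
```

Call:
{"name": "send_rows", "arguments": {"rows": [{"offset":[0,0,-0.01],"twist":[0,0,0]},{"offset":[0,0,-0.015],"twist":[0,0,0]},{"offset":[0,0,-0.025],"twist":[0,0,0]},{"offset":[0,0,-0.02],"twist":[0,0,0]},{"offset":[0,0,-0.01],"twist":[0,0,0]}]}}

```text
t: 37.12
ee_pos: [610.1, -240.1, 417.9]
orientation: [-0.583, -3.085, -0.001]
ft_force: [0.2, 0.4, -0.6]
width: 55.8
```

```bash
python3 - <<'E'
from rk import *
st(); rk()
plan((415.2,-318,140),np.radians(74.6))
E
```

```text
t 37.12 grasp [ 609.9 -239.9  254.9] w 55.8 F [ 0.2  0.4 -0.6] yaw 68.6 q [-0.39  0.46  1.55  0.    1.14 -1.59]
scene peg 1 below165: 122 [[18.0, -21.0, 106.0], [21.0, 2.0, 117.0], [30.0, 21.0, 165.0]] top 192.0
scene peg 2 below165: 111 [[18.0, -24.0, 105.0], [21.0, 2.0, 116.0], [28.0, 21.0, 165.0]] top 192.0
scene peg 3 below165: 103 [[17.0, -20.0, 107.0], [20.0, 3.0, 116.0], [29.0, 21.0, 164.0]] top 192.0
scene peg 4 below165: 0  top 183.0
from grasp [ 610.8 -240.3  256.6] yaw 68.6 d [-195.4  -77.7 -116.6] rows 10
[{"offset":[0.0154,-0.0144,0.0116],"twist":[0,0.01,-0.6]},{"offset":[0.0155,-0.0142,0.0116],"twist":[0,0.01,-0.6]},{"offset":[0.0157,-0.014,0.0116],"twist":[0,0.01,-0.6]},{"offset":[0.0158,-0.0139,0.0116],"twist":[0,0.01,-0.6]},{"offset":[0.016,-0.0137,0.0116],"twist":[0,0.01,-0.6]}]
[{"offset":[0.0161,-0.0135,0.0117],"twist":[0,0.01,-0.6]},{"offset":[0.0162,-0.0134,0.0117],"twist":[0,0.01,-0.6]},{"offset":[0.0164,-0.0132,0.0117],"twist":[0,0.01,-0.6]},{"offset":[0.0165,-0.013,0.0117],"twist":[0,0.01,-0.6]},{"offset":[0.0166,-0.0129,0.0117],"twist":[0,0.01,-0.6]}]
```

Call:
{"name": "send_rows", "arguments": {"rows": [{"offset":[0.0155,-0.0145,0],"twist":[0,0,-0.6]},{"offset":[0.0155,-0.014,0],"twist":[0,0,-0.6]},{"offset":[0.016,-0.014,0.002],"twist":[0,0,-0.6]},{"offset":[0.016,-0.014,0.006],"twist":[0,0,-0.6]},{"offset":[0.016,-0.014,0.01],"twist":[0,0,-0.6]}]}}

```text
t: 37.58
ee_pos: [512.4, -278.9, 403.7]
orientation: [0.49, 3.093, -0.003]
ft_force: [-0.6, -0.4, 0.0]
width: 56.4
```

Call:
{"name": "send_rows", "arguments": {"rows": [{"offset":[0.018,-0.015,0.018],"twist":[0,0,-0.7]},{"offset":[0.018,-0.015,0.02],"twist":[0,0,-0.7]},{"offset":[0.018,-0.014,0.02],"twist":[0,0,-0.6]},{"offset":[0.015,-0.012,0.018],"twist":[0,0,-0.5]},{"offset":[0.009,-0.007,0.01],"twist":[0,0,-0.3]}]}}

```text
t: 38.0
ee_pos: [414.2, -317.9, 313.7]
orientation: [0.409, 3.102, -0.005]
ft_force: [-0.1, -0.1, -0.7]
width: 55.8
```

```bash
python3 - <<'E'
from h import *
st()
plan((415.2,-318,80),np.radians(74.6))
E
```

```text
t 38.0 grasp [ 416.2 -318.7  150.7] w 55.8 F [-0.1 -0.1 -0.7] yaw 75.0 q [-0.68  0.4   1.92  0.01  0.8  -1.99]
from grasp [ 416.2 -318.7  150.7] yaw 75.0 d [  1.   -0.1 -70.7] rows 5
[{"offset":[-0,0.0001,0.0141],"twist":[-0.02,0.15,0.07]},{"offset":[-0,0.0001,0.0141],"twist":[-0.02,0.15,0.07]},{"offset":[-0.0001,0.0001,0.0141],"twist":[-0.02,0.15,0.07]},{"offset":[-0.0001,0,0.0141],"twist":[-0.02,0.15,0.07]},{"offset":[-0.0002,0,0.0141],"twist":[-0.02,0.15,0.07]}]
```

Call:
{"name": "send_rows", "arguments": {"rows": [{"offset":[0,0,0.011],"twist":[0,0.2,0.1]},{"offset":[0,0,0.015],"twist":[0,0.2,0.1]},{"offset":[0,0,0.017],"twist":[0,0.2,0]},{"offset":[0,0,0.014],"twist":[0,0.1,0]},{"offset":[0,0,0.008],"twist":[0,0,0]}]}}

```text
t: 38.42
ee_pos: [413.0, -318.3, 243.7]
orientation: [-0.425, -3.111, 0.001]
ft_force: [0.6, 0.4, -0.2]
width: 56.2
```

Call:
{"name": "send_rows", "arguments": {"rows": [{"offset":[0,0,0],"twist":[0,0,0]},{"offset":[0,0,0],"twist":[0,0,0]},{"offset":[0,0,0],"twist":[0,0,0]},{"offset":[0,0,0],"twist":[0,0,0]},{"offset":[0,0,0],"twist":[0,0,0]}]}}

```text
t: 38.83
ee_pos: [414.7, -317.7, 242.9]
orientation: [-0.423, -3.111, 0.0]
ft_force: [0.1, -1.2, 0.4]
width: 56.2
```

```bash
python3 - <<'E'
from h import *
st()
plan((415.2,-318,80),np.radians(74.6))
E
```

```text
t 38.83 grasp [ 414.4 -317.7   79.9] w 56.2 F [ 0.1 -1.2  0.4] yaw 74.5 q [-0.68  0.53  1.95 -0.    0.67 -1.98]
from grasp [ 414.4 -317.7   79.9] yaw 74.5 d [ 0.5 -0.3  0.1] rows 5
5x {"offset":[-0.0001,-0,-0],"twist":[-0,-0.02,-0.02]}
```

Call:
{"name": "send_rows", "arguments": {"rows": [{"offset":[0,0,0],"twist":[0,0,0]},{"offset":[0,0,0],"twist":[0,0,0]},{"offset":[0,0,0],"twist":[0,0,0]},{"offset":[0,0,0],"twist":[0,0,0]},{"offset":[0,0,0],"twist":[0,0,0]}], "gripper": 0.03}}

```text
t: 39.25
ee_pos: [415.3, -318.1, 245.1]
orientation: [0.423, 3.111, -0.003]
ft_force: [-0.4, -0.1, -0.7]
width: 41.9
```

Call:
{"name": "send_rows", "arguments": {"rows": [{"offset":[0,0,-0.012],"twist":[0,0,0]},{"offset":[0,0,-0.025],"twist":[0,0,2]},{"offset":[0,0,-0.03],"twist":[0,0,2]},{"offset":[-0.01,0,-0.025],"twist":[0,0,1]},{"offset":[-0.02,0.005,-0.01],"twist":[0,0,0]}]}}

```text
t: 39.67
ee_pos: [441.7, -322.2, 349.7]
orientation: [-0.566, -3.08, -0.006]
ft_force: [1.2, 0.7, -0.5]
width: 41.9
```

```bash
python3 - <<'E'
from h import *
st()
plan((540.9,-309.1,181),np.radians(68.6))
E
```

```text
t 39.67 grasp [ 440.3 -321.4  186.8] w 41.9 F [ 1.2  0.7 -0.5] yaw 69.2 q [-0.65  0.38  1.84 -0.    0.93 -1.86]
from grasp [ 440.3 -321.4  186.8] yaw 69.2 d [99.2 13.1 -5.7] rows 5
[{"offset":[-0.0176,0.0095,0.001],"twist":[0.02,-0.12,0.11]},{"offset":[-0.0176,0.0095,0.001],"twist":[0.02,-0.12,0.11]},{"offset":[-0.0176,0.0096,0.0011],"twist":[0.02,-0.12,0.11]},{"offset":[-0.0175,0.0096,0.0011],"twist":[0.02,-0.12,0.11]},{"offset":[-0.0175,0.0096,0.0011],"twist":[0.02,-0.12,0.11]}]
```

Call:
{"name": "send_rows", "arguments": {"rows": [{"offset":[-0.016,0.011,0.001],"twist":[0,-0.15,0.1]},{"offset":[-0.022,0.012,0.002],"twist":[0,-0.15,0.1]},{"offset":[-0.022,0.012,0.001],"twist":[0,-0.15,0.1]},{"offset":[-0.016,0.009,0],"twist":[0,-0.1,0]},{"offset":[-0.008,0.004,0.001],"twist":[0,-0.1,0]}]}}

```text
t: 40.08
ee_pos: [542.5, -308.3, 355.6]
orientation: [0.578, 3.074, -0.006]
ft_force: [-0.3, 0.9, -0.3]
width: 41.8
```

Call:
{"name": "send_rows", "arguments": {"rows": [{"offset":[0,0,0.003],"twist":[0,0,0]},{"offset":[0,0,0],"twist":[0,0,0]},{"offset":[0,0,0],"twist":[0,0,0]},{"offset":[0,0,0],"twist":[0,0,0]},{"offset":[0,0,0],"twist":[0,0,0]}]}}

```text
t: 40.5
ee_pos: [540.9, -308.0, 352.8]
orientation: [0.577, 3.076, -0.005]
ft_force: [0.8, -0.5, -0.6]
width: 41.6
```

```bash
python3 - <<'E'
from h import *
st()
plan((578.1,-323.7,181),np.radians(68.6))
E
```

```text
t 40.5 grasp [ 542.6 -308.9  189.8] w 41.6 F [ 0.8 -0.5 -0.6] yaw 68.8 q [-0.54  0.48  1.68  0.    0.97 -1.74]
from grasp [ 542.6 -308.9  189.8] yaw 68.8 d [ 37.2 -15.7  -8.8] rows 5
[{"offset":[-0.0081,-0.0002,0.0019],"twist":[-0.01,0.14,0.03]},{"offset":[-0.0081,-0.0002,0.0018],"twist":[-0.01,0.14,0.03]},{"offset":[-0.0081,-0.0002,0.0018],"twist":[-0.01,0.14,0.03]},{"offset":[-0.0081,-0.0002,0.0018],"twist":[-0.01,0.14,0.03]},{"offset":[-0.0081,-0.0002,0.0018],"twist":[-0.01,0.14,0.03]}]
```

Call:
{"name": "send_rows", "arguments": {"rows": [{"offset":[0,0,0.003],"twist":[0,0.25,0]},{"offset":[0,0,0.003],"twist":[0,0.25,0]},{"offset":[0,0,0.0015],"twist":[0,0,0]},{"offset":[0,0,0],"twist":[0,0,0]},{"offset":[0,0,0],"twist":[0,0,0]}]}}

```text
t: 40.92
ee_pos: [538.8, -308.8, 344.3]
orientation: [0.583, 3.087, -0.002]
ft_force: [0.3, 0.5, -0.6]
width: 41.8
```

```bash
python3 - <<'E'
from h import *
st()
plan((578.1,-323.7,181),np.radians(68.6))
E
```

```text
t 40.92 grasp [ 538.8 -309.   181.3] w 41.8 F [ 0.3  0.5 -0.6] yaw 68.6 q [-0.54  0.49  1.68 -0.    0.97 -1.74]
from grasp [ 538.8 -309.   181.3] yaw 68.6 d [ 39.3 -14.9  -0.3] rows 5
5x {"offset":[-0.0084,0.0001,0.0001],"twist":[-0.01,0.01,0]}
```

Call:
{"name": "send_rows", "arguments": {"rows": [{"offset":[-0.004,0,0],"twist":[0,0,0]},{"offset":[-0.009,0,0],"twist":[0,0,0]},{"offset":[-0.011,0,0],"twist":[0,0,0]},{"offset":[-0.01,0,0],"twist":[0,0,0]},{"offset":[-0.007,0,0],"twist":[0,0,0]}]}}

```text
t: 41.33
ee_pos: [579.4, -324.7, 344.6]
orientation: [0.583, 3.087, -0.002]
ft_force: [0.1, 0.6, -0.9]
width: 42.1
```

```bash
python3 - <<'E'
from h import *
st()
E
```

```text
t 41.33 grasp [ 579.5 -324.9  181.6] w 42.1 F [ 0.1  0.6 -0.9] yaw 68.6 q [-0.53  0.55  1.58 -0.    1.02 -1.73]
```

Call:
{"name": "send_rows", "arguments": {"rows": [{"offset":[0,0,0.0015],"twist":[0,0,0]},{"offset":[0,0,0.002],"twist":[0,0,0]},{"offset":[0,0,0.002],"twist":[0,0,0]},{"offset":[0,0,0.0015],"twist":[0,0,0]},{"offset":[0,0,0.001],"twist":[0,0,0]}]}}

```text
t: 41.75
ee_pos: [581.4, -325.2, 336.3]
orientation: [0.582, 3.085, -0.003]
ft_force: [-1.2, 1.6, 8.8]
width: 41.6
```

Call:
{"name": "send_rows", "arguments": {"rows": [{"offset":[0,0,0.0005],"twist":[0,0,0]},{"offset":[0,0,0],"twist":[0,0,0]},{"offset":[0,0,0],"twist":[0,0,0]},{"offset":[0,0,0],"twist":[0,0,0]},{"offset":[0,0,0],"twist":[0,0,0]}]}}

```text
t: 42.17
ee_pos: [580.7, -325.0, 336.9]
orientation: [0.582, 3.083, -0.003]
ft_force: [0.3, -0.4, -0.0]
width: 41.8
```

```bash
python3 - <<'E'
from h import *
st()
E
```

```text
t 42.17 grasp [ 581.3 -325.5  173.9] w 41.8 F [ 0.3 -0.4 -0. ] yaw 68.6 q [-0.53  0.56  1.58 -0.    1.   -1.73]
```

Seated on the peg; release, rise well clear and check everything.

Call:
{"name": "send_rows", "arguments": {"rows": [{"offset":[0,0,0],"twist":[0,0,0]},{"offset":[0,0,0],"twist":[0,0,0]},{"offset":[0,0,0],"twist":[0,0,0]},{"offset":[0,0,0],"twist":[0,0,0]},{"offset":[0,0,0],"twist":[0,0,0]}], "gripper": 0.056}}

```text
t: 42.58
ee_pos: [580.3, -324.9, 336.3]
orientation: [0.582, 3.085, -0.003]
ft_force: [0.0, 0.5, 0.2]
width: 55.8
```

Call:
{"name": "send_rows", "arguments": {"rows": [{"offset":[0,0,-0.01],"twist":[0,0,0]},{"offset":[0,0,-0.015],"twist":[0,0,0]},{"offset":[0,0,-0.025],"twist":[0,0,0]},{"offset":[0,0,-0.03],"twist":[0,0,0]},{"offset":[0,0,-0.03],"twist":[0,0,0]}]}}

```text
t: 43.0
ee_pos: [578.6, -323.8, 443.8]
orientation: [-0.58, -3.075, -0.006]
ft_force: [0.2, 0.0, 0.9]
width: 56.0
```

Call:
{"name": "send_rows", "arguments": {"rows": [{"offset":[0.03,0,-0.01],"twist":[0,0,0]},{"offset":[0.03,0,0],"twist":[0,0,0]},{"offset":[0.03,0,0],"twist":[0,0,0]},{"offset":[0.03,0,0],"twist":[0,0,0]},{"offset":[0.01,0,0],"twist":[0,0,0]}]}}

```text
t: 43.42
ee_pos: [456.5, -276.0, 467.4]
orientation: [0.58, 3.081, -0.006]
ft_force: [0.1, -0.4, 0.3]
width: 56.2
```

```bash
python3 - <<'E'
from rk import *
st(); rk()
E
python3 pailchk.py; python3 - <<'E'
import cv2,numpy as np
a=cv2.imread('pics/pc_scene.png'); cv2.imwrite('pics/final.png',cv2.resize(a[200:400,110:560],None,fx=1.75,fy=1.75,interpolation=cv2.INTER_CUBIC))
E
```

```text
t 43.42 grasp [ 457.4 -276.8  304.4] w 56.2 F [ 0.1 -0.4  0.3] yaw 68.7 q [-0.57  0.22  1.77 -0.    1.15 -1.76]
scene peg 1 below165: 125 [[18.0, -22.0, 106.0], [21.0, 2.0, 117.0], [30.0, 21.0, 165.0]] top 192.0
scene peg 2 below165: 113 [[17.0, -24.0, 105.0], [21.0, 2.0, 116.0], [30.0, 21.0, 164.0]] top 192.0
scene peg 3 below165: 106 [[17.0, -22.0, 106.0], [21.0, 4.0, 117.0], [28.0, 21.0, 164.0]] top 192.0
scene peg 4 below165: 103 [[15.0, -21.0, 105.0], [18.0, 4.0, 116.0], [27.0, 22.0, 164.0]] top 191.0
scene lid 1138 (array([543.8, 305.8]), array([108.4, 110.8]), 44.5) [-4.69035521e-02 -1.03829060e-02  1.37565853e+02]
scene [([469.2, 251.3], 0.65)] seat proj [470.19829026 249.50575234] pail [([458.4, 312.1], 0.72), ([156.1, 252.0], 0.23)] [456.45976526 312.05719118]
top lid 838 (array([541.9, 305.4]), array([108.5, 111.6]), 17.1) [-3.45515880e-02 -6.75775892e-03  1.37457047e+02]
top [([211.1, 214.9], 0.61)] seat proj [210.16719493 215.84153705] pail [([225.9, 233.3], 0.74), ([212.2, 213.5], 0.65)] [223.26194784 228.32515306]
```

View pics/final.png

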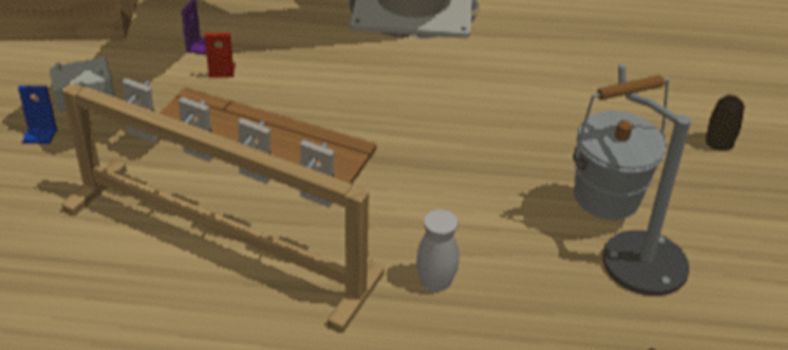

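The picture shows four tiles on the four pegs, the board empty, and the pail on the hook with its lid on. The vase, dark form and mould stand in place.

```bash
python3 - <<'E'
from h import *
ctrl.close_job(); st()
E
```

```text
the job is handed in; nothing more can be done
the job is handed in; nothing more can be done
```

The job is done and handed in at about 43 s of the 210 s, well inside the limit. I put the lid home on the pail, swung the bail upright, and hung the pail by its handle on the hook. All four tiles from the ware board hang one to a peg.

**Pail:** the last camera measurement put the lid's flange at 137 mm, which is what a pail hanging 33 mm clear of the bench should read. The lid lies within about 3° of level. The handle is at the hook seat to within the calibration error.

**Tiles:** all four read the same, at 15–30 mm out from the bar and from about 105 to 192 mm high. Lowering each of the last three onto its peg gave a 6–12 N contact, and it hung free once released. The first gave no clear contact force, but its position reads the same as the others.

**Rest of the scene:** in the last picture the vase, dark form, mould and the coloured look-alike tiles stand where they were. I checked those by eye, not by measurement. No check failed. The lid's tilt differed a little between the two looks (about 5° just after release, 2–3° at the end), which I took to be the pail settling. I did not wait for a further look to confirm it had stopped moving.

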